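# Lock the gas flow and hold the lance in its guide

## Robot

A 6-joint arm with a two-finger parallel gripper is mounted at the origin on the work surface. World frame = base frame: x ahead of the robot, y to its left, z up, the work surface at z = 0. Lengths are in mm, angles in rad, forces in N, time in s.
With the tool pointing down it reaches from about 250 to 775 mm from the base axis. Payload 4 kg.
Tool frame: the origin (TCP) lies at the very end of the fingers, on their centre line; the grasp point (between the pads) lies 19 mm behind it (ctrl.tcp_to_grasp is the x of the grasp point in the tool frame, in mm); x points along the fingers, y is the direction in which the jaws open and shut, and the axes are right-handed (so a half turn about x gives the same grasp; the last joint's range is limited). The gripper opens to 94 mm and grips with 3 to 60 N. Pads are 16 mm wide; open, the fingers measure 119 mm over their backs; the gripper's body (75 mm by 177 mm) begins 78 mm behind the grasp point.
Start: joints at [1.048, 0.087, 1.371, -0, 1.684, -0.103], TCP at [224.179, 502.259, 205.506] pointing down, gripper open.
Joint ranges: [-3.1, 3.1], [-0.76, 2.03], [0.27, 2.55], [-1.08, 4.22], [0.17, 2.65], [-2.57, 2.57]. Speed limits (rad/s): [2.79, 2.79, 3.14, 3.14, 3.14, 3.14].

## Interface

Orientations are given as a rotation vector (axis times angle).
In Python, from bench import ctrl gives the robot as it stands.
- The arm moves only by the tool move_arm, never from a script. Its arguments are lists of equal length, an entry for each row: "xyz": the shift along the tool's x, y, z each as a share of 0.04 m, from -1 to 1, a list of three; "twist": the turn, a rotation vector about the tool's x, y, z each as a share of 0.15 rad, from -1 to 1, a list of three; "fingers": the closure in counts, from 0 (fully open) to 255 (shut). In form: {"xyz": [[dx, dy, dz], ...], "twist": [[rx, ry, rz], ...], "fingers": [fingers, ...]}. A call has exactly 10 rows; each row shifts and turns the pose as measured when the row begins, along the tool's axes as they then stand; what a row does not reach is not made up. A row lasts 1/8 s, in which the tool goes at most 62.5 mm and 10.7 degrees, less where a joint would pass 70% of its speed; a pose out of reach is approached as far as the arm can. A call with a number of a shift or a turn outside -1 to 1 is refused whole. A call with a gripper value outside its range is refused whole. The fingers move at their own pace and stop on an object; "grip_force" is the grip in N (left out, the last holds). Time passes only in rows, so rows that do not move let the fingers close, or fill a call up. It gives the time, the measured TCP pose, the force and the opening at its end, in the units of the state.
- ctrl.sense(): the state, without advancing time (a new reading comes with each control period).
- ctrl.read_camera(name): name is "scene" or "top" or "wrist"; returns a dict with "img" (400x640x3 uint8, red, green, blue), "intrinsics" (3x3 intrinsics, pixels), "extrinsics" (4x4, takes a point from world to camera coordinates). Camera axes: x right, y down, z forward; pixel columns grow to the right and rows downward; lengths in mm; the calibration is good to about 2 mm. The wrist camera is an equidistant fisheye: a pixel r from the principal point sees the ray r / f radians off the axis. A picture is of the moment at which its call begins. There is no depth.
- ctrl.job_done(): hands the job in, once; it reports no verdict.
The state is a dict: "t": time; "joint_positions": joint angles; "joint_velocities": joint speeds; "tau": joint torques, N m; "position": TCP position; "orientation": TCP orientation; "force": force on the tool from outside, world axes, zero at the start; "moment": the same for the moment, N m; "grip_width": finger opening in mm.
Only numpy, scipy, OpenCV 4.12 (cv2) and the standard library are available. Lean on these libraries where they do the work, as an engineer would, in place of code of your own. Each camera call takes 0.05 s, during which the arm holds its last target.

## Task

Turn the flow regulator's knob until its pointer stands at the mark, then slide the fork lock fully in so that it straddles the knob. Then take the steel gas lance out of its rack, thread it tip down through the upper and then the lower bushing of the guide stand, and finish while still holding it there upright and still, its tip hanging about halfway between the lower bushing and the base plate. Leave the bottle, the jar and the beaker where they stand.

Things in the scene. Friction and masses are not known exactly. Their poses are not given: they have to be found in the camera images.
- regulator: Fixed white box, the gas flow regulator, 190 (x) x 100 (y) x 50 mm high; a knob (axis at x = +45 mm, y = 0) and a fork-shaped lock sit on its top. Origin at the centre of its underside. The mark is a short black line on the top at the +x side of the knob.
- flow_knob (a joint): Angle of the knob, rad: 0 when its pointer is at the mark (pointer towards the box's +x), growing clockwise seen from above; stops at -1.7 and 0.6. It starts between -1.4 and -0.6 (anticlockwise of the mark), turns with light friction (about 0.05 N m) and stays where left.
- knob_grip (a point): Point on the knob's vertical axis, 22 mm above the box's top (72 mm above the table), at a good height to grip. The knob is black: a flat disc 52 mm across, 5 mm high, with a grip bar 44 long x 10 wide standing on it, from 5 to 30 mm above the box's top. The point turns with the knob; its x axis runs along the bar, towards the end with the white pointer line.
- fork_lock (a joint): Travel of the lock, m: 0 open (as at the start), 0.055 fully in, its two prongs then beside the knob's bar. It slides along the box's +x, towards the knob, with about 2 N of friction, and stays where left. The slot between the prongs is 16 mm wide, so the bar must be at the mark first.
- lock_tab (a point): Centre of the lock's upright tab, a 12 x 12 mm dark steel post from 13 to 39 mm above the box's top (point 29 mm above the box's top, 79 mm above the table), standing on the middle of a bridge 20 (x) x 62 (y) mm whose top is 13 mm above the box's top. Axes as the box's. Open, it is 95 mm from the knob's axis; fully in, 40 mm.
- guide_stand: Fixed stand: dark steel base plate 12 mm thick (150 x 100 mm, reaching 95 mm to -x and 55 mm to +x of the origin), a 16 mm column 135 mm high at x = -60 mm, and two brass bushings one straight above the other on short arms. Origin on the table, right under the vertical axis of both bushings.
- upper_bush (a point): Centre of the upper bushing, 122 mm above the table. Both bushings: 20 mm tall (10 mm above and below this point), vertical bore 14 mm, its top 6 mm flared out to 22 mm.
- lower_bush (a point): Centre of the lower bushing, 65 mm above the table; its underside is 55 mm above the table, 43 mm above the base plate's top.
- rack: Fixed wooden block 70 (x) x 140 (y) x 60 mm high with three holes in a row along y, 45 mm apart; the lance stands in the middle one (12 mm wide, 45 mm deep). Origin at the centre of its underside.
- lance: The gas lance, a loose steel rod about 0.12 kg, 170 mm long: a shaft 10 mm thick and 130 mm long with a tapered tip, and above it a round grip 18 mm thick and 40 mm long. Origin at its tip (lower end), z axis up along it. At the start it stands upright in the rack, tip 15 mm above the table.
- lance_grip (a point): Centre of the lance's round grip, 150 mm above the tip on its axis (165 mm above the table at the start).
- lance_tip (a point): The lower end of the lance, on its axis.
- reagent_bottle: Bystander: amber bottle with a blue cap, 56 mm across, 100 mm high. Origin at the centre of its underside.
- jar: Bystander: glass jar, 48 mm across, 60 mm high. Origin at the centre of its underside.
- beaker: Bystander: white plastic beaker, 70 mm across, 80 mm high. Origin at the centre of its underside.
Not all that is in view belongs to the job. Of the things like the lance, leave any that is green or pink; of the rest the smaller one is meant.

How it is judged (in metres and radians):
On the way, in this order (a step that is already met when the one before it is completed fails the run):
1. knob's pointer at the mark, lock still open (value of joint flow_knob between -0.12 and 0.12 rad and value of joint fork_lock below 0.015 m), for 0.2 s.
2. lock fully in, knob still at the mark (value of joint flow_knob between -0.12 and 0.12 rad and value of joint fork_lock above 0.049 m), for 0.2 s.
3. lance held with its tip through the upper bushing, above the lower one (horizontal distance between lance_tip and lower_bush below 0.005 m and z of lance_tip in the frame of guide_stand between 0.06 and 0.116 m and contact force between the fingers and lance above 0.5 N), for 0.02 s.
At the end, for the whole second after the job is handed in: Knob within 0.12 rad of the mark, lock in by over 49 mm; the fingers hold the lance (over 1 N) at rest (under 20 mm/s), upright within 0.09 rad, through both bushings, tip 18 to 48 mm above the table: 7 mm or more below the lower bushing, 6 mm or more clear of the base plate (all of step 2 and horizontal distance between lance_tip and lower_bush below 0.005 m and horizontal distance between lance_grip and upper_bush below 0.012 m and angle between lance's own z axis and vertical below 0.09 rad and z of lance_tip in the frame of guide_stand between 0.018 and 0.048 m and contact force between the fingers and lance above 1 N and linear speed of lance below 0.02 m/s); the arm keeps its last pose, push and grip.
It fails at once if the reagent_bottle is moved by over 30 mm or tipped (distance of reagent_bottle from where it was at the start of the episode above 0.03 m or angle between reagent_bottle's own z axis and vertical above 0.3 rad).
It fails at once if the jar is moved by over 30 mm or tipped (distance of jar from where it was at the start of the episode above 0.03 m or angle between jar's own z axis and vertical above 0.3 rad).
It fails at once if the beaker is moved by over 30 mm or tipped (distance of beaker from where it was at the start of the episode above 0.03 m or angle between beaker's own z axis and vertical above 0.3 rad).
It fails at once if lock pushed on while the knob is off the mark (value of joint fork_lock above 0.025 m and (value of joint flow_knob below -0.2 rad or value of joint flow_knob above 0.2 rad)).
It also fails if it takes over 70 s, if anything falls off the work surface, if the arm or the gripper's body presses on something with over 40 N, if the wrist force passes 120 N, or if a joint passes its speed limit or range.

## Working session

There is one attempt and no reset: what is moved stays moved. The work goes in short steps, Python scripts to look and compute and a tool call to move; the robot and the scene stay as the last step left them, time stands still between calls to the robot, and variables do not carry over. Pictures are saved under pics/ and viewed, and the job is handed in when it is done.

Besides the shell and the picture viewer there is one more tool, called after ">>>" by a JSON object that holds its "name" and its "arguments", one argument or row to a line. move_arm: Moves the arm, as the interface text tells. Its arguments: {"type":"object","properties":{"xyz":{"type":"array","items":{"type":"array","items":{"type":"number","minimum":-1,"maximum":1}}},"twist":{"type":"array","items":{"type":"array","items":{"type":"number","minimum":-1,"maximum":1}}},"fingers":{"type":"array","items":{"type":"number"}},"grip_force":{"type":"number"}},"required":["xyz","twist","fingers"]}

```bash
ls; mkdir -p pics
python3 - <<'E'
from bench import ctrl
import cv2
print(ctrl.sense())
for n in ["scene","top","wrist"]:
    c=ctrl.read_camera(n); cv2.imwrite(f"pics/{n}0.png",c["img"][:,:,::-1]); print(n,c["intrinsics"],c["extrinsics"])
E
```

```text
pics
{'t': 0.0, 'joint_positions': array([ 1.04789436e+00,  8.79318522e-02,  1.37225046e+00, -4.73710503e-06,
        1.68358009e+00, -1.03111133e-01]), 'joint_velocities': array([-1.15884157e-03, -5.59287796e-04, -4.11390794e-04,  1.31111835e-03,
        2.04120234e-03,  4.26699636e-05]), 'tau': array([-2.06799177e-04, -3.40182745e+01, -3.02427721e+01,  7.18335528e-02,
        3.28881992e-02, -1.47083697e-04]), 'position': array([223.90049156, 501.7653536 , 204.31875089]), 'orientation': array([ 0.32766237,  1.54626698, -0.33092718]), 'force': array([-0.12796157,  0.13598727, -0.08843362]), 'moment': array([ 0.03180493,  0.01947474, -0.05294708]), 'grip_width': 93.76436946563496}
scene [[423.57435363   0.         317.67334322]
 [  0.         423.57435363 199.80158693]
 [  0.           0.           1.        ]] [[ 6.87265915e-01  7.26390207e-01 -4.77804735e-03 -3.95332352e+02]
 [ 5.80521045e-01 -5.53183558e-01 -5.97480767e-01 -2.59283415e+02]
 [-4.36647315e-01  4.07854409e-01 -8.01869006e-01  1.25151214e+03]
 [ 0.00000000e+00  0.00000000e+00  0.00000000e+00  1.00000000e+00]]
top [[474.45665407   0.         317.55159238]
 [  0.         474.45665407 196.30714104]
 [  0.           0.           1.        ]] [[-5.24269661e-02 -9.98613847e-01 -4.66871547e-03  1.12951722e+00]
 [-9.76498944e-01  5.22434963e-02 -2.09094307e-01  5.99845402e+02]
 [ 2.09048381e-01 -6.40318442e-03 -9.77884336e-01  9.27289492e+02]
 [ 0.00000000e+00  0.00000000e+00  0.00000000e+00  1.00000000e+00]]
wrist [[309.70691629   0.         317.50311492]
 [  0.         309.70691629 199.68966453]
 [  0.           0.           1.        ]] [[ 4.07622475e-01  9.13149713e-01 -1.23317271e-03 -5.49546913e+02]
 [ 8.77924936e-01 -3.91526240e-01  2.75599366e-01 -2.87638163e+01]
 [ 2.51180662e-01 -1.13423129e-01 -9.61271798e-01  3.92930977e+02]
 [ 0.00000000e+00  0.00000000e+00  0.00000000e+00  1.00000000e+00]]
```

View pics/scene0.png

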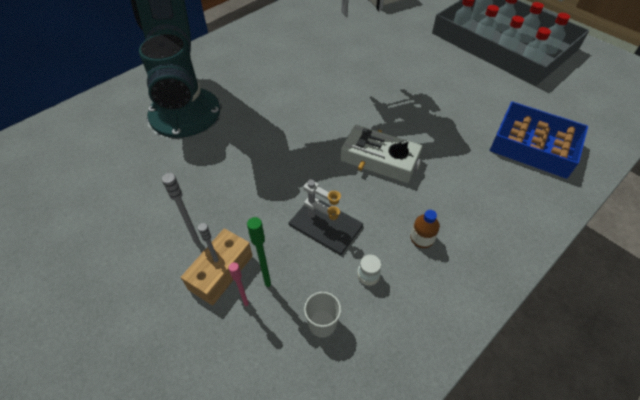

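View pics/top0.png

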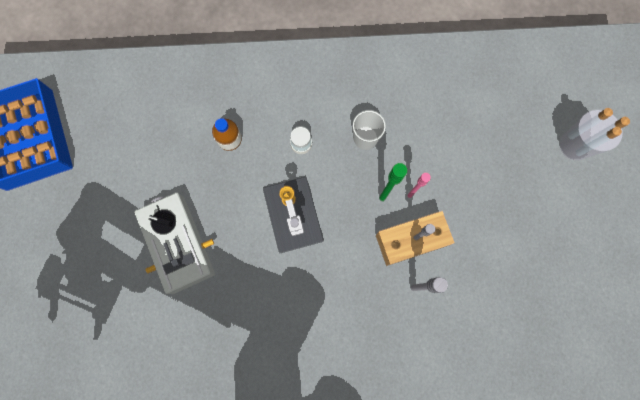

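View pics/wrist0.png

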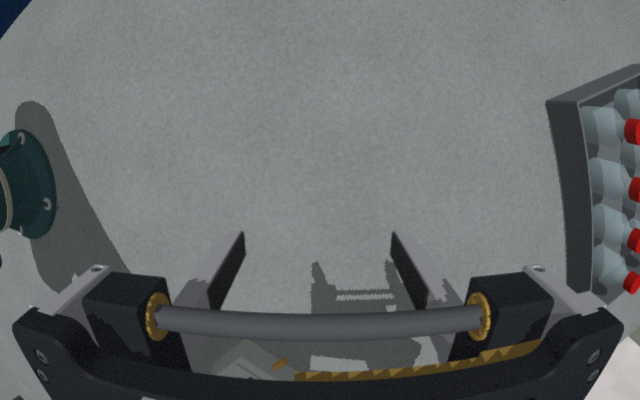

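```bash
cat > h.py <<'E'
import numpy as np,cv2
from bench import ctrl
def ray(c,u,v,z):
    K=c["intrinsics"];E=c["extrinsics"];R=E[:3,:3];t=E[:3,3]
    o=-R.T@t; d=R.T@np.linalg.inv(K)@np.array([u,v,1.])
    return o+d*(z-o[2])/d[2]
def proj(c,p):
    E=c["extrinsics"];q=E[:3,:3]@np.array(p,float)+E[:3,3]; K=c["intrinsics"]
    return K[0,0]*q[0]/q[2]+K[0,2],K[1,1]*q[1]/q[2]+K[1,2]
def crop(c,u0,v0,w,h,s,name):
    im=c["img"][v0:v0+h,u0:u0+w,::-1]
    im=cv2.convertScaleAbs(cv2.resize(im,None,fx=s,fy=s,interpolation=cv2.INTER_CUBIC),alpha=1.5)
    cv2.imwrite("pics/"+name,im)
E
python3 - <<'E'
from h import *
t=ctrl.read_camera("top");s=ctrl.read_camera("scene")
crop(t,120,180,100,120,5,"t_reg.png");crop(t,250,170,80,90,6,"t_stand.png");crop(t,365,140,100,160,4,"t_rack.png");crop(s,330,115,100,75,7,"s_reg.png");crop(s,150,160,130,150,4,"s_rack.png")
crop(s,280,170,90,90,6,"s_stand.png")
E
```

```text
(no output)
```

View pics/t_reg.png

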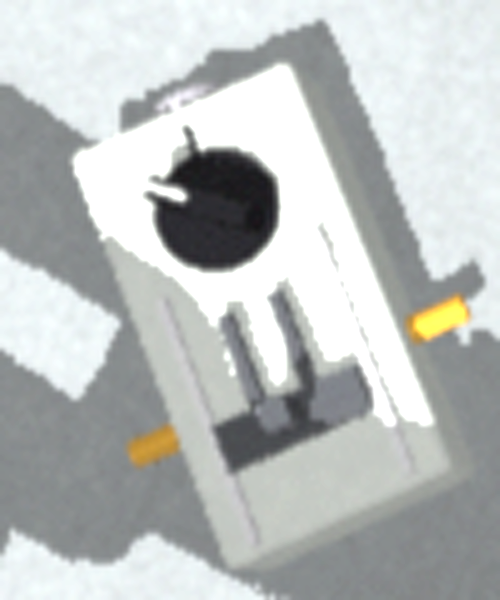

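View pics/t_stand.png

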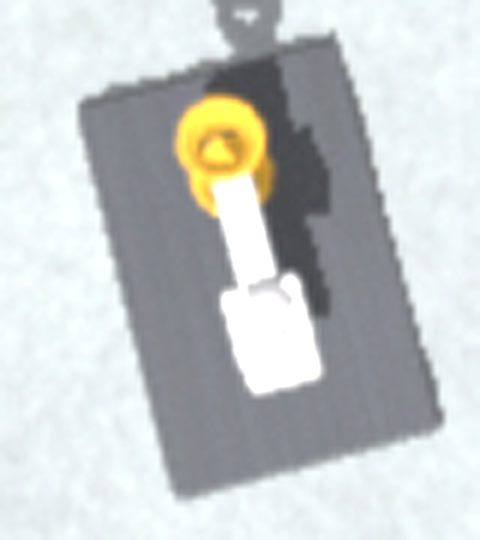

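View pics/t_rack.png

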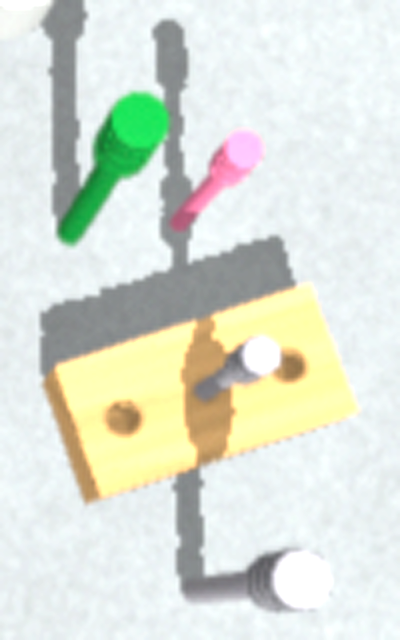

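View pics/s_reg.png

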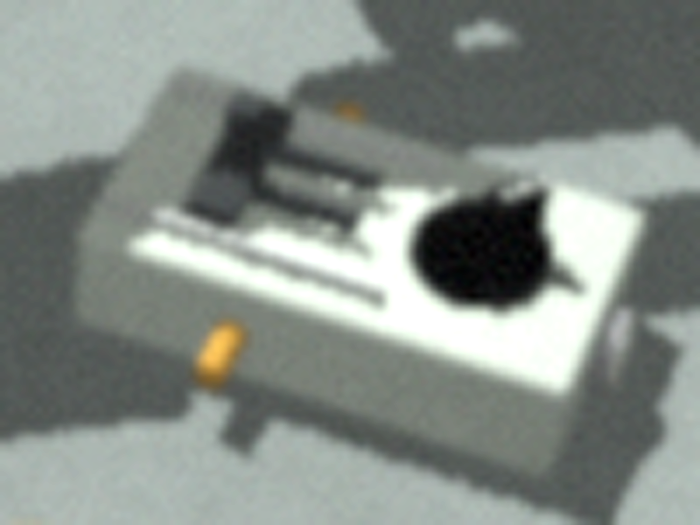

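View pics/s_rack.png

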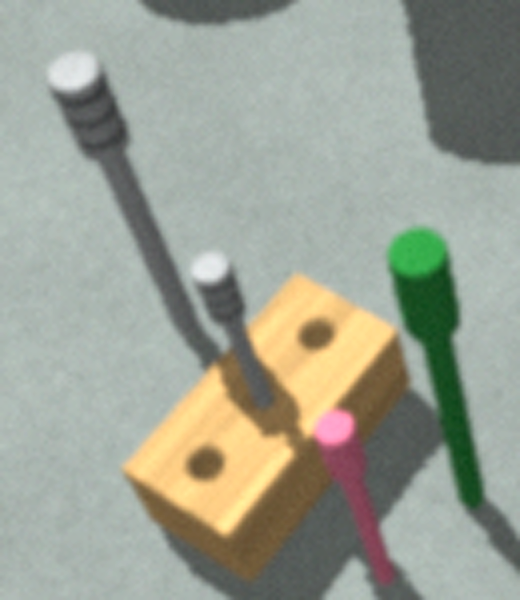

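View pics/s_stand.png

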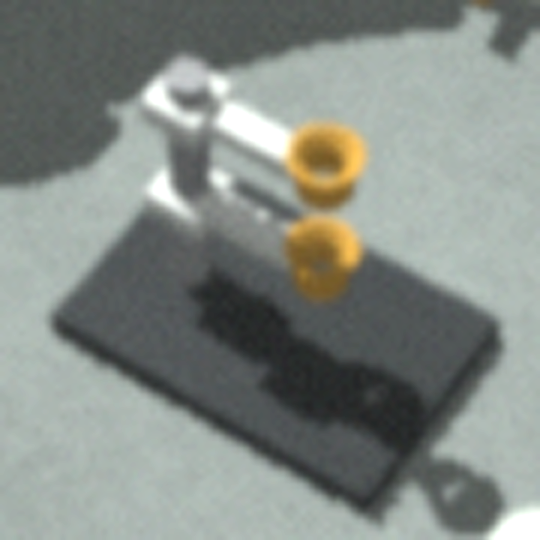

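Run:
```python
from h import *
np.set_printoptions(precision=1,suppress=True)
t=ctrl.read_camera("top");s=ctrl.read_camera("scene")
T=lambda p,o,k,z,c=t: ray(c,p[0]/k+o[0],p[1]/k+o[1],z)[:2]
# crop via cubic resize: pixel centre offset ~ (p+.5)/k-.5
def T(p,o,k,z,c=t): return ray(c,(p[0]+.5)/k-.5+o[0],(p[1]+.5)/k-.5+o[1],z)[:2]
R=[T(p,(120,180),5,50) for p in [(75,158),(290,65),(460,468),(232,568)]]
print("reg top",R,np.mean(R,0)); e=(R[0]+R[1]-R[2]-R[3])/2; yaw=np.arctan2(e[1],e[0]);print(np.linalg.norm(e),np.linalg.norm(R[0]-R[1]),yaw)
S=[T(p,(330,115),7,50,s) for p in [(645,212),(560,392),(78,232),(185,65)]]
print("reg scene",S,np.mean(S,0)); e=(S[0]+S[1]-S[2]-S[3])/2;print(np.linalg.norm(e),np.linalg.norm(S[0]-S[1]),np.arctan2(e[1],e[0]))
m=np.mean(R,0);u=np.array([np.cos(yaw),np.sin(yaw)]);print("knob",m+45*u,"tab",m-50*u)
print("knob disc",T((217,209),(120,180),5,55),"mark",T((185,128),(120,180),5,50),T((198,152),(120,180),5,50))
print("pointer80",T((152,181),(120,180),5,80),T((185,195),(120,180),5,80))
print("tab top z89",T((340,385),(120,180),5,89), "scene bush")
B=[T(p,(250,170),6,12) for p in [(82,103),(335,38),(442,425),(180,497)]]
m=np.mean(B,0);e=(B[0]+B[1]-B[2]-B[3])/2;u=e/np.linalg.norm(e);print("stand",np.linalg.norm(e),np.linalg.norm(B[0]-B[1]),np.arctan2(u[1],u[0]),"origin",m+20*u)
print("ubush top",T((221,141),(250,170),6,132),"scene",T((326,158),(280,170),6,132,s))
print("lbush sc",T((323,247),(280,170),6,75,s))
W=[T(p,(365,140),4,60) for p in [(55,378),(313,284),(357,408),(92,502)]]
print("rack",np.mean(W,0),"holes",(T((123,417),(365,140),4,60)+T((289,366),(365,140),4,60))/2,np.linalg.norm(W[0]-W[1]),np.linalg.norm(W[1]-W[2]))
e=W[0]-W[1];print("rack y yaw",np.arctan2(e[1],e[0]))
print("holes sc",(T((205,462),(150,160),4,60,s)+T((316,334),(150,160),4,60,s))/2)
print("lance top",T((261,356),(365,140),4,185),T((212,268),(150,160),4,185,s))
print("big top @",T((300,580),(365,140),4,250),T((190,590),(365,140),4,0))
print("green",T((68,236),(365,140),4,0),"pink",T((180,224),(365,140),4,0))
for n,p in [("bottle",(228,147)),("jar",(301,150)),("beaker",(369,140))]: print(n,ray(t,*p,0))
```

```text
reg top [array([590.5, 355.9]), array([625.8, 265.6]), array([452.7, 194.4]), array([417.4, 287.3])] [521.6 275.8]
186.7058694654813 96.90182003686881 0.38371278618433435
reg scene [array([591.9, 355.9]), array([626. , 264.7]), array([454.1, 196.9]), array([420.2, 289.7])] [523.  276.8]
184.40357462886595 97.371135939317 0.3719288687907825
knob [563.3 292.7] tab [475.2 257.1]
knob disc [564.6 294.1] mark [600.9 309.7] [590.3 304.1]
pointer80 [573.2 312.6] [566.7 299. ]
tab top z89 [485.3 233.1] scene bush
stand 149.30092359102923 96.2480357988914 0.21095400569851497 origin [594.4  29.2]
ubush top [594.   29.9] scene [595.8  28.8]
lbush sc [594.8  30.3]
rack [ 502.1 -227.7] holes [ 502.5 -228.5] 143.97188207854128 67.33619479394747
rack y yaw 1.865996606903586
holes sc [ 503.7 -228.7]
lance top [ 503.  -228.4] [ 505.7 -228.2]
big top @ [ 402.6 -219.1] [ 403.8 -222.3]
green [ 599.8 -172.9] pink [ 603.2 -235.5]
bottle [738.2 166.6   0. ]
jar [722.1   0.9   0. ]
beaker [ 737.5 -155.1    0. ]
```

```bash
cat >> h.py <<'E'
from scipy.spatial.transform import Rotation as Ro
def plan(xyz,phi,st=None):
    "tool down with y_tool at world yaw phi: total shift in tool axes (units of 40mm) and turn (units .15)"
    st=st or ctrl.sense(); R=Ro.from_rotvec(st["orientation"]); M=R.as_matrix()
    y=np.array([np.cos(phi),np.sin(phi),0]); x=np.array([0,0,-1.]); G=np.column_stack([x,y,np.cross(x,y)])
    d=(np.array(xyz)-st["position"])
    tw=Ro.from_matrix(M.T@G).as_rotvec()
    print("pos",st["position"].round(1),"yaw",np.arctan2(M[1,1],M[0,1]).round(3),"t",st["t"],"w",round(st["grip_width"],1),"F",st["force"].round(1),"q6",st["joint_positions"][5].round(2))
    print("world d",d.round(1),"tool units(now)",(M.T@d/40).round(3),"tool units(after)",(G.T@d/40).round(3),"twist units",(tw/.15).round(3))
E
python3 - <<'E'
from h import *
np.set_printoptions(precision=3,suppress=True)
st=ctrl.sense();print(Ro.from_rotvec(st["orientation"]).as_matrix())
w=ctrl.read_camera("wrist");E=w["extrinsics"];c=-E[:3,:3].T@E[:3,3];print("cam in tool",Ro.from_rotvec(st["orientation"]).inv().apply(c-st["position"]))
for ph in (-.445,2.697): plan([480,300,220],ph)
E
```

```text
[[-0.     0.408  0.913]
 [-0.     0.913 -0.408]
 [-1.    -0.    -0.   ]]
cam in tool [-180.526    0.144  -80.621]
pos [224.1 502.2 205.3] yaw 1.151 t 0.4 w 94.2 F [0.  0.1 0.1] q6 -0.1
world d [ 255.9 -202.2   14.7] tool units(now) [-0.366 -2.008  7.901] tool units(after) [-0.367  7.949  1.809] twist units [10.64   0.001  0.002]
pos [224.1 502.2 205.3] yaw 1.151 t 0.4 w 94.2 F [0.  0.1 0.1] q6 -0.1
world d [ 255.9 -202.2   14.7] tool units(now) [-0.366 -2.008  7.901] tool units(after) [-0.367 -7.949 -1.812] twist units [-10.307  -0.002   0.001]
```

```bash
cat >> h.py <<'E'
def rows(xyz,phi,n=10):
    plan(xyz,phi); st=ctrl.sense(); M=Ro.from_rotvec(st["orientation"]).as_matrix(); p0=np.arctan2(M[1,1],M[0,1])
    dp=phi-p0; d=(np.array(xyz)-st["position"])/n/40; print("tw/row",(-dp/n/.15).round(2))
    for i in range(n):
        f=p0+dp*i/n; y=np.array([np.cos(f),np.sin(f),0]);x=np.array([0,0,-1.]);print((np.column_stack([x,y,np.cross(x,y)]).T@d).round(2).tolist(),end=",")
    print()
E
python3 -c "
from h import *
rows([564,293.5,180],-.345,10)"
```

```text
pos [224.1 502.2 205.3] yaw 1.151 t 0.4 w 94.2 F [0.  0.1 0.1] q6 -0.1
world d [ 339.9 -208.7  -25.3] tool units(now) [ 0.634 -1.301  9.885] tool units(after) [0.633 9.76  2.036] twist units [9.973e+00 1.000e-03 2.000e-03]
tw/row 1.0
[0.06, -0.13, 0.99],[0.06, 0.02, 1.0],[0.06, 0.17, 0.98],[0.06, 0.31, 0.95],[0.06, 0.45, 0.89],[0.06, 0.58, 0.81],[0.06, 0.69, 0.72],[0.06, 0.79, 0.61],[0.06, 0.87, 0.48],[0.06, 0.93, 0.35],
```

>>> {"name": "move_arm", "arguments": {
  "xyz": [
    [0.05,-0.13,0.99],
    [0.05,0.02,1.0],
    [0.05,0.17,0.98],
    [0.05,0.31,0.95],
    [0.05,0.45,0.89],
    [0.05,0.58,0.81],
    [0.05,0.69,0.72],
    [0.05,0.79,0.61],
    [0.05,0.87,0.48],
    [0.05,0.93,0.35]
  ],
  "twist": [
    [1,0,0],
    [1,0,0],
    [1,0,0],
    [1,0,0],
    [1,0,0],
    [1,0,0],
    [1,0,0],
    [1,0,0],
    [1,0,0],
    [1,0,0]
  ],
  "fingers": [0,0,0,0,0,0,0,0,0,0]
}}

```text
t: 1.65
position: [567.5, 282.1, 185.1]
orientation: [1.494, 0.999, -1.49]
force: [0.2, 1.2, -0.2]
grip_width: 94.0
```

```bash
python3 -c "
from h import *
rows([564.5,293.5,180],-.445,10)
w=ctrl.read_camera('wrist');cv2.imwrite('pics/w1.png',w['img'][:,:,::-1])"
```

```text
pos [567.5 282.1 185.1] yaw -0.392 t 1.65 w 94.0 F [ 0.2  1.2 -0.2] q6 0.76
world d [-3.  11.4 -5.1] tool units(now) [ 0.128 -0.179 -0.235] tool units(after) [ 0.127 -0.191 -0.226] twist units [ 0.351 -0.019  0.002]
tw/row 0.04
[0.01, -0.02, -0.02],[0.01, -0.02, -0.02],[0.01, -0.02, -0.02],[0.01, -0.02, -0.02],[0.01, -0.02, -0.02],[0.01, -0.02, -0.02],[0.01, -0.02, -0.02],[0.01, -0.02, -0.02],[0.01, -0.02, -0.02],[0.01, -0.02, -0.02],
```

View pics/w1.png

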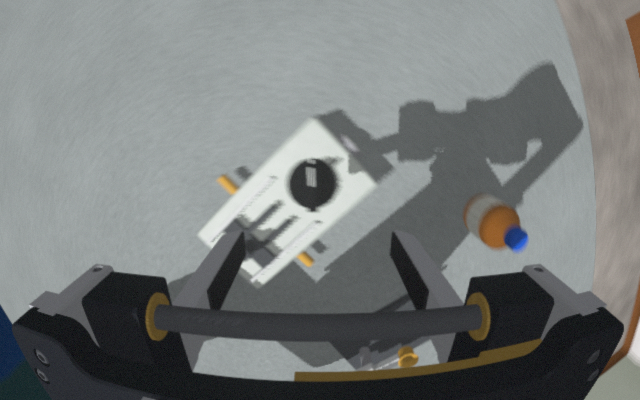

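>>> {"name": "move_arm", "arguments": {
  "xyz": [
    [0.12,-0.18,-0.23],
    [0,0,0],
    [0.5,0,0],
    [0.5,0,0],
    [0,0,0],
    [0,0,0],
    [0,0,0],
    [0,0,0],
    [0,0,0],
    [0,0,0]
  ],
  "twist": [
    [0.35,0,0],
    [0,0,0],
    [0,0,0],
    [0,0,0],
    [0,0,0],
    [0,0,0],
    [0,0,0],
    [0,0,0],
    [0,0,0],
    [0,0,0]
  ],
  "fingers": [120,120,120,120,120,120,120,120,120,120]
}}

```text
t: 2.95
position: [570.8, 288.9, 143.0]
orientation: [1.539, 0.957, -1.523]
force: [-0.1, -0.3, -0.1]
grip_width: 49.6
```

```bash
cat >> h.py <<'E'
def wray(c,u,v,z):
    K=c["intrinsics"];E=c["extrinsics"];R=E[:3,:3];o=-R.T@E[:3,3]
    a=np.array([(u-K[0,2]),(v-K[1,2])])/K[0,0]; r=np.hypot(*a)
    d=R.T@np.array([*(a/r*np.sin(r)),np.cos(r)]); return o+d*(z-o[2])/d[2]
E
python3 -c "
from h import *
rows([564.5,293.5,140],-.445,10)
w=ctrl.read_camera('wrist');cv2.imwrite('pics/w2.png',w['img'][:,:,::-1]);crop(w,190,90,220,180,3,'w2c.png')"
```

```text
pos [570.8 288.9 143. ] yaw -0.45 t 2.95 w 49.6 F [-0.1 -0.3 -0.1] q6 0.83
world d [-6.3  4.6 -3. ] tool units(now) [ 0.073 -0.193 -0.035] tool units(after) [ 0.074 -0.193 -0.037] twist units [-0.034 -0.034 -0.057]
tw/row -0.0
[0.01, -0.02, -0.0],[0.01, -0.02, -0.0],[0.01, -0.02, -0.0],[0.01, -0.02, -0.0],[0.01, -0.02, -0.0],[0.01, -0.02, -0.0],[0.01, -0.02, -0.0],[0.01, -0.02, -0.0],[0.01, -0.02, -0.0],[0.01, -0.02, -0.0],
```

View pics/w2c.png

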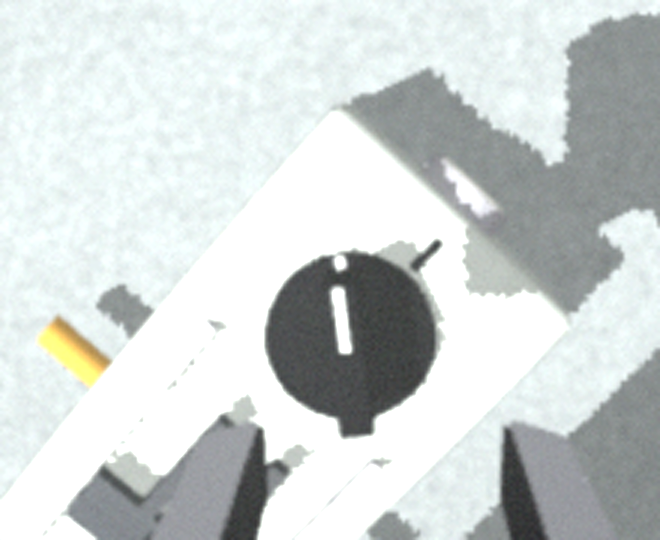

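```bash
python3 -c "
from h import *
np.set_printoptions(precision=1,suppress=True)
w=ctrl.read_camera('wrist')
g=lambda p,z: wray(w,(p[0]+.5)/3-.5+190,(p[1]+.5)/3-.5+90,z)[:2]
a,b=g((339,288),80),g((347,353),80);print('pointer',a,b,np.arctan2(*(a-b)[::-1]))
print('dot on disc', g((341,263),55))
e=(g((342,436),80)+g((373,432),80))/2;print('bar far end',e)
print('disc',g((350,333),55)); m,n=g((439,243),50),g((415,267),50);print('mark',m,n,np.arctan2(*(m-n)[::-1]))
print('corners',g((340,108),50),g((568,325),50))
import math
"
```

```text
pointer [570.4 314.7] [564.2 297.3] 1.2275792156422707
dot on disc [570.9 316.4]
bar far end [556.2 274.6]
disc [563.8 296. ]
mark [599.4 308.3] [589.8 304.7] 0.3499477139314309
corners [590.5 357.4] [624.8 267.6]
```

```bash
python3 -c "
from h import *
rows([563.7,295,64],-.35,5)"
```

```text
pos [570.8 288.8 142.8] yaw -0.45 t 3.05 w 50.0 F [-0.1  0.4  0.4] q6 0.83
world d [ -7.1   6.2 -78.8] tool units(now) [ 1.969 -0.243 -0.053] tool units(after) [ 1.97  -0.219 -0.085] twist units [-0.667 -0.029 -0.057]
tw/row -0.13
[0.39, -0.05, -0.01],[0.39, -0.04, -0.01],[0.39, -0.04, -0.01],[0.39, -0.04, -0.02],[0.39, -0.04, -0.02],
```

>>> {"name": "move_arm", "arguments": {
  "xyz": [
    [0,-0.24,-0.06],
    [0,0,0],
    [0.4,0,0],
    [0.4,0,0],
    [0.4,0,0],
    [0,0,0],
    [0,0,0],
    [0,0,0],
    [0,0,0],
    [0,0,0]
  ],
  "twist": [
    [-0.67,0,-0.05],
    [0,0,0],
    [0,0,0],
    [0,0,0],
    [0,0,0],
    [0,0,0],
    [0,0,0],
    [0,0,0],
    [0,0,0],
    [0,0,0]
  ],
  "fingers": [140,140,140,140,140,140,140,140,140,140]
}}

```text
t: 4.3
position: [563.6, 294.4, 90.5]
orientation: [1.467, 1.023, -1.461]
force: [0.1, -1.0, -0.3]
grip_width: 42.1
```

```bash
python3 -c "
from h import *
rows([563.7,295,64],-.35,5)
w=ctrl.read_camera('wrist');crop(w,190,90,220,180,3,'w3c.png')"
```

```text
pos [563.6 294.4  90.5] yaw -0.352 t 4.3 w 42.1 F [ 0.1 -1.  -0.3] q6 0.74
world d [  0.1   0.6 -26.5] tool units(now) [ 0.663 -0.003 -0.012] tool units(after) [ 0.663 -0.003 -0.014] twist units [-0.012 -0.021 -0.007]
tw/row -0.0
[0.13, -0.0, -0.0],[0.13, -0.0, -0.0],[0.13, -0.0, -0.0],[0.13, -0.0, -0.0],[0.13, -0.0, -0.0],
```

View pics/w3c.png

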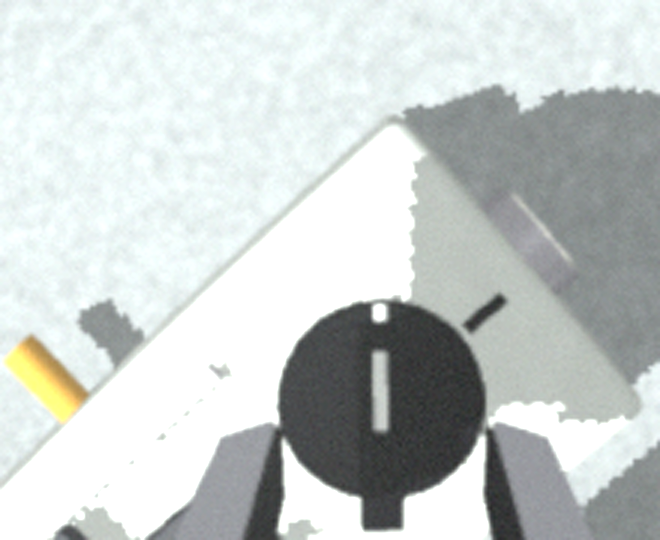

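>>> {"name": "move_arm", "arguments": {
  "xyz": [
    [0.4,0,0],
    [0.26,0,0],
    [0,0,0],
    [0,0,0],
    [0,0,0],
    [0,0,0],
    [0,0,0],
    [0,0,0],
    [0,0,0],
    [0,0,0]
  ],
  "twist": [
    [0,0,0],
    [0,0,0],
    [0,0,0],
    [0,0,0],
    [0,0,0],
    [0,0,0],
    [0,0,0],
    [0,0,0],
    [0,0,0],
    [0,0,0]
  ],
  "fingers": [140,140,140,255,255,255,255,255,255,255],
  "grip_force": 15
}}

```text
t: 5.6
position: [563.1, 294.7, 62.0]
orientation: [1.466, 1.024, -1.461]
force: [-1.4, 0.5, -0.8]
grip_width: 9.7
```

```bash
python3 -c "
from h import *
rows([563.7,295,64],-1.20,6)"
```

```text
pos [563.1 294.7  62. ] yaw -0.351 t 5.6 w 9.7 F [-1.4  0.5 -0.8] q6 0.74
world d [0.6 0.3 2. ] tool units(now) [-0.049  0.012 -0.013] tool units(after) [-0.049 -0.002 -0.018] twist units [ 5.658 -0.018  0.008]
tw/row 0.94
[-0.01, 0.0, -0.0],[-0.01, 0.0, -0.0],[-0.01, 0.0, -0.0],[-0.01, 0.0, -0.0],[-0.01, 0.0, -0.0],[-0.01, 0.0, -0.0],
```

>>> {"name": "move_arm", "arguments": {
  "xyz": [
    [0,0,0],
    [0,0,0],
    [0,0,0],
    [0,0,0],
    [0,0,0],
    [0,0,0],
    [0,0,0],
    [0,0,0],
    [0,0,0],
    [0,0,0]
  ],
  "twist": [
    [0.7,0,0],
    [0.7,0,0],
    [0.7,0,0],
    [0.7,0,0],
    [0.7,0,0],
    [0.7,0,0],
    [0.7,0,0],
    [0.7,0,0],
    [0,0,0],
    [0,0,0]
  ],
  "fingers": [255,255,255,255,255,255,255,255,255,255]
}}

```text
t: 6.85
position: [563.4, 294.3, 62.0]
orientation: [2.031, 0.365, -2.027]
force: [-0.1, 0.8, -0.3]
grip_width: 9.7
```

```bash
python3 -c "
from h import *
rows([563.7,295,64],-1.20,6)"
```

```text
pos [563.4 294.3  62. ] yaw -1.217 t 6.85 w 9.7 F [-0.1  0.8 -0.3] q6 1.61
world d [0.3 0.7 2. ] tool units(now) [-0.049 -0.013 -0.013] tool units(after) [-0.049 -0.013 -0.013] twist units [-0.111 -0.015  0.009]
tw/row -0.02
[-0.01, -0.0, -0.0],[-0.01, -0.0, -0.0],[-0.01, -0.0, -0.0],[-0.01, -0.0, -0.0],[-0.01, -0.0, -0.0],[-0.01, -0.0, -0.0],
```

>>> {"name": "move_arm", "arguments": {
  "xyz": [
    [0,0,0],
    [0,0,0],
    [0,0,0],
    [0,0,0],
    [0,0,0],
    [-1,0,0],
    [-1,0,0],
    [0,0,0],
    [0,0,0],
    [0,0,0]
  ],
  "twist": [
    [-0.1,0,0],
    [0,0,0],
    [0,0,0],
    [0,0,0],
    [0,0,0],
    [0,0,0],
    [0,0,0],
    [0,0,0],
    [0,0,0],
    [0,0,0]
  ],
  "fingers": [255,255,120,120,120,120,120,120,120,120]
}}

```text
t: 8.1
position: [562.3, 293.4, 140.7]
orientation: [2.016, 0.38, -2.021]
force: [-0.8, -0.0, -0.4]
grip_width: 49.8
```

```bash
python3 -c "
from h import *
rows([475,260,130],-1.20,6)
w=ctrl.read_camera('wrist');crop(w,190,90,220,180,3,'w4c.png');t=ctrl.read_camera('top');crop(t,120,150,100,130,4,'t4.png')"
```

```text
pos [562.3 293.4 140.7] yaw -1.199 t 8.1 w 49.8 F [-0.8 -0.  -0.4] q6 1.59
world d [-87.3 -33.4 -10.7] tool units(now) [ 0.273 -0.016  2.337] tool units(after) [ 0.268 -0.013  2.337] twist units [0.009 0.014 0.005]
tw/row 0.0
[0.04, -0.0, 0.39],[0.04, -0.0, 0.39],[0.04, -0.0, 0.39],[0.04, -0.0, 0.39],[0.04, -0.0, 0.39],[0.04, -0.0, 0.39],
```

View pics/w4c.png

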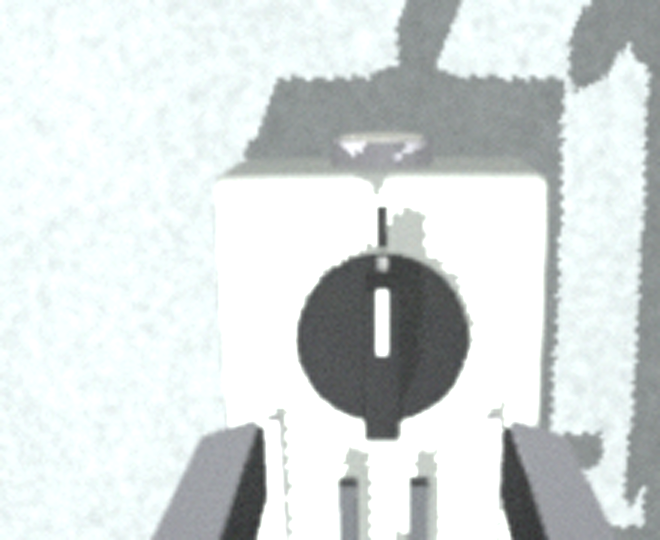

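>>> {"name": "move_arm", "arguments": {
  "xyz": [
    [0,0,0.8],
    [0,0,0.8],
    [0,0,0.74],
    [0,0,0],
    [0,0,0],
    [0,0,0],
    [0,0,0],
    [0,0,0],
    [0,0,0],
    [0,0,0]
  ],
  "twist": [
    [0,0,0],
    [0,0,0],
    [0,0,0],
    [0,0,0],
    [0,0,0],
    [0,0,0],
    [0,0,0],
    [0,0,0],
    [0,0,0],
    [0,0,0]
  ],
  "fingers": [120,120,120,120,120,120,120,120,120,120]
}}

```text
t: 9.45
position: [473.3, 258.3, 134.1]
orientation: [2.006, 0.377, -2.03]
force: [-0.5, -0.6, 1.0]
grip_width: 49.6
```

```bash
python3 -c "
from h import *
rows([475,260,70],-1.20,6)
w=ctrl.read_camera('wrist');crop(w,190,90,220,200,3,'w5c.png')
t=ctrl.read_camera('scene');crop(t,320,60,120,130,5,'s5.png')"
```

```text
pos [473.3 258.3 134.1] yaw -1.199 t 9.45 w 49.6 F [-0.5 -0.6  1. ] q6 1.59
world d [  1.7   1.7 -64.1] tool units(now) [ 1.601 -0.025 -0.074] tool units(after) [ 1.602 -0.026 -0.054] twist units [0.005 0.08  0.003]
tw/row 0.0
[0.27, -0.0, -0.01],[0.27, -0.0, -0.01],[0.27, -0.0, -0.01],[0.27, -0.0, -0.01],[0.27, -0.0, -0.01],[0.27, -0.0, -0.01],
```

View pics/w5c.png

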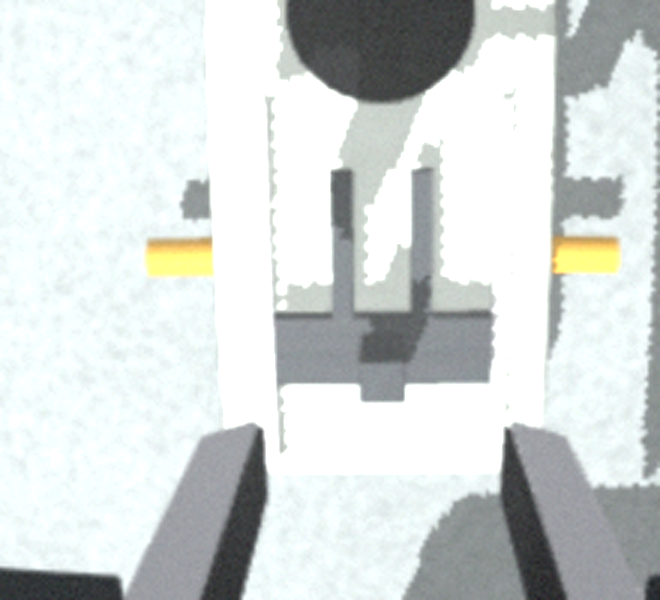

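View pics/s5.png

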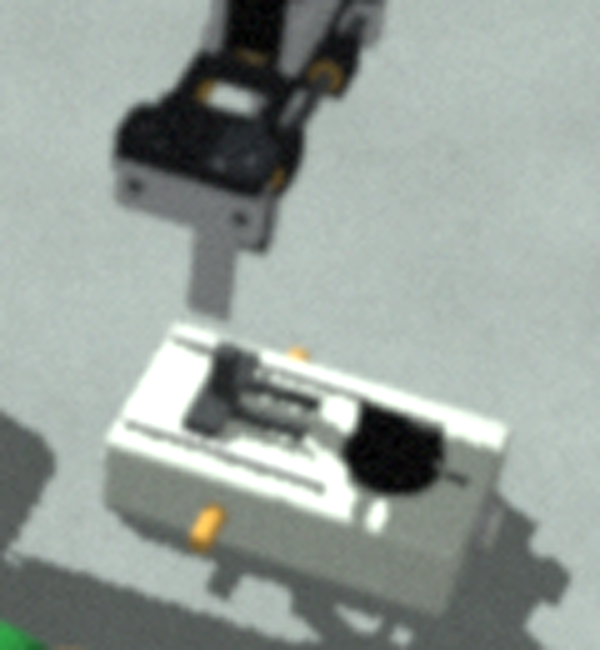

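```bash
python3 -c "
from h import *
np.set_printoptions(precision=1,suppress=True)
w=ctrl.read_camera('wrist')
g=lambda p,z: wray(w,(p[0]+.5)/3-.5+190,(p[1]+.5)/3-.5+90,z)[:2]
print(g((361,400),89),g((404,400),89),'bridge',g((277,313),63),g((495,313),63),g((277,383),63),g((490,383),63))
print(w['extrinsics'][:3,:3].T)
"
```

```text
[467.8 262.7] [471.8 252.3] bridge [474.  291.1] [496.3 233.9] [454.2 284.1] [476.5 227. ]
[[ 0.4 -0.9 -0.3]
 [-0.9 -0.3 -0.1]
 [-0.   0.3 -1. ]]
```

>>> {"name": "move_arm", "arguments": {
  "xyz": [
    [0.5,-0.02,-0.06],
    [0.5,0,0],
    [0.5,0,0],
    [0.1,0,0],
    [0,0,0],
    [0,0,0],
    [0,0,0],
    [0,0,0],
    [0,0,0],
    [0,0,0]
  ],
  "twist": [
    [0,0,0],
    [0,0,0],
    [0,0,0],
    [0,0,0],
    [0,0,0],
    [0,0,0],
    [0,0,0],
    [0,0,0],
    [0,0,0],
    [0,0,0]
  ],
  "fingers": [120,120,120,120,120,255,255,255,255,255]
}}

```text
t: 10.85
position: [477.3, 260.2, 73.1]
orientation: [2.015, 0.378, -2.021]
force: [0.3, -2.1, -1.1]
grip_width: 12.0
```

```bash
python3 -c "
from h import *
rows([475+51.2,260+19.9,70],-1.20,6)
w=ctrl.read_camera('wrist');crop(w,190,90,220,200,3,'w6c.png')"
```

```text
pos [477.3 260.2  73.1] yaw -1.199 t 10.85 w 12.0 F [ 0.3 -2.1 -1.1] q6 1.59
world d [48.9 19.7 -3.1] tool units(now) [ 0.074 -0.014 -1.317] tool units(after) [ 0.078 -0.015 -1.317] twist units [ 0.005  0.022 -0.004]
tw/row 0.0
[0.01, -0.0, -0.22],[0.01, -0.0, -0.22],[0.01, -0.0, -0.22],[0.01, -0.0, -0.22],[0.01, -0.0, -0.22],[0.01, -0.0, -0.22],
```

View pics/w6c.png

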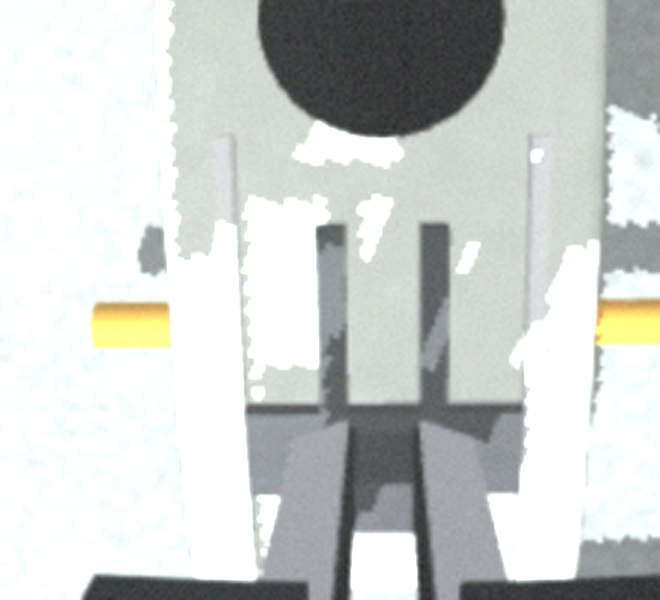

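>>> {"name": "move_arm", "arguments": {
  "xyz": [
    [0,0,-0.25],
    [0,0,-0.25],
    [0,0,-0.25],
    [0,0,-0.25],
    [0,0,-0.2],
    [0,0,-0.12],
    [0,0,-0.05],
    [0,0,0],
    [0,0,0],
    [0,0,0]
  ],
  "twist": [
    [0,0,0],
    [0,0,0],
    [0,0,0],
    [0,0,0],
    [0,0,0],
    [0,0,0],
    [0,0,0],
    [0,0,0],
    [0,0,0],
    [0,0,0]
  ],
  "fingers": [255,255,255,255,255,255,255,255,255,255]
}}

```text
t: 12.15
position: [528.5, 280.5, 73.1]
orientation: [2.003, 0.377, -2.031]
force: [-2.8, -2.1, 2.4]
grip_width: 11.7
```

```bash
python3 -c "
from h import *
rows([475.2+51.2,259.4+19.9,70],-1.20,6)
w=ctrl.read_camera('wrist');crop(w,190,90,220,200,3,'w7c.png')"
```

```text
pos [528.5 280.5  73.1] yaw -1.199 t 12.15 w 11.7 F [-2.8 -2.1  2.4] q6 1.59
world d [-2.1 -1.2 -3.1] tool units(now) [0.078 0.009 0.058] tool units(after) [0.077 0.009 0.059] twist units [0.007 0.094 0.   ]
tw/row 0.0
[0.01, 0.0, 0.01],[0.01, 0.0, 0.01],[0.01, 0.0, 0.01],[0.01, 0.0, 0.01],[0.01, 0.0, 0.01],[0.01, 0.0, 0.01],
```

View pics/w7c.png

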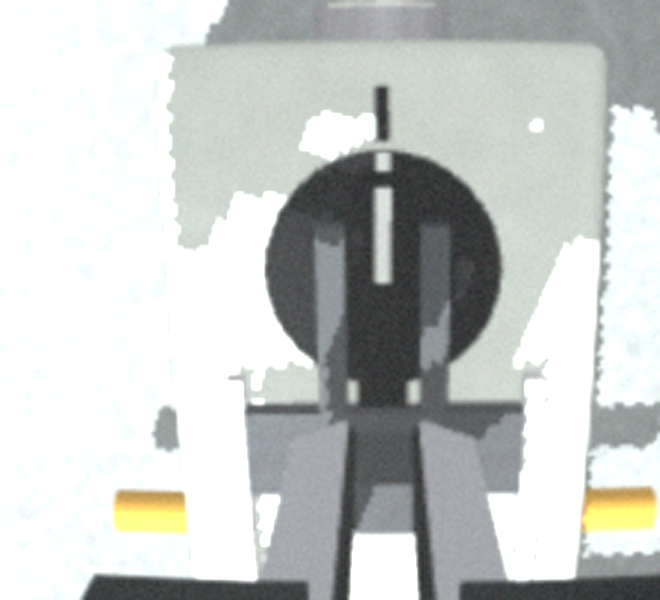

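>>> {"name": "move_arm", "arguments": {
  "xyz": [
    [0,0,-0.1],
    [0,0,-0.1],
    [0,0,-0.05],
    [0,0,0],
    [0,0,0],
    [0,0,0],
    [-0.5,0,0],
    [-1,0,0],
    [-1,0,0],
    [-0.5,0,0]
  ],
  "twist": [
    [0,0,0],
    [0,0,0],
    [0,0,0],
    [0,0,0],
    [0,0,0],
    [0,0,0],
    [0,0,0],
    [0,0,0],
    [0,0,0],
    [0,0,0]
  ],
  "fingers": [255,255,255,120,120,120,120,60,60,0]
}}

```text
t: 13.45
position: [534.4, 283.6, 197.8]
orientation: [1.982, 0.374, -2.049]
force: [-0.0, 0.3, -0.9]
grip_width: 76.1
```

```bash
python3 -c "
from h import *
np.set_printoptions(precision=1,suppress=True)
rows([504,-228.4,290],-1.571,14)
w=ctrl.read_camera('wrist');crop(w,190,90,220,200,3,'w8c.png')
s=ctrl.read_camera('scene');crop(s,330,115,100,75,7,'s8.png')"
```

```text
pos [534.4 283.6 197.8] yaw -1.198 t 13.45 w 76.1 F [-0.   0.3 -0.9] q6 1.59
world d [ -30.4 -512.    92.2] tool units(now) [-2.1 11.6  5.4] tool units(after) [-2.3 12.8  0.8] twist units [ 2.5  0.2 -0. ]
tw/row 0.18
[-0.16, 0.83, 0.38],[-0.16, 0.84, 0.36],[-0.16, 0.85, 0.34],[-0.16, 0.86, 0.32],[-0.16, 0.87, 0.29],[-0.16, 0.88, 0.27],[-0.16, 0.88, 0.25],[-0.16, 0.89, 0.22],[-0.16, 0.89, 0.2],[-0.16, 0.9, 0.17],[-0.16, 0.9, 0.15],[-0.16, 0.91, 0.13],[-0.16, 0.91, 0.1],[-0.16, 0.91, 0.08],
```

View pics/w8c.png

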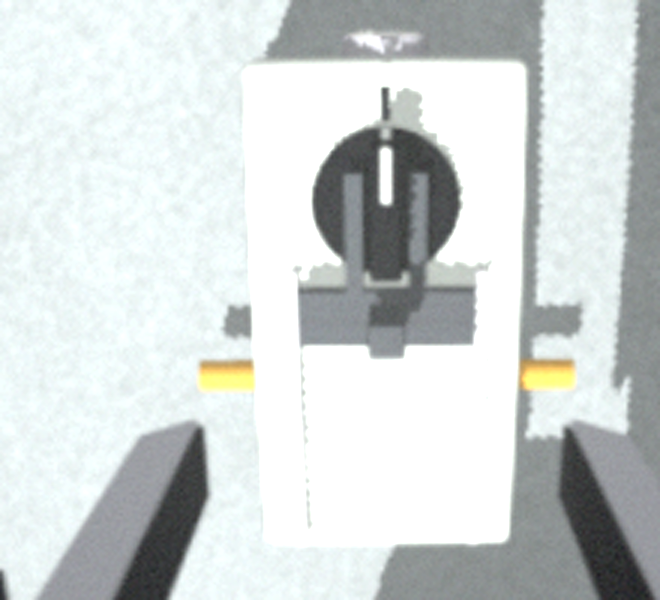

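View pics/s8.png

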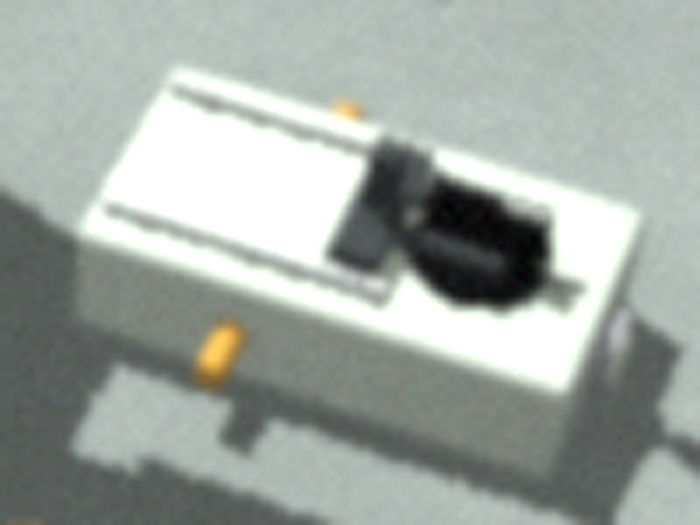

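```bash
python3 -c "
from h import *
np.set_printoptions(precision=1,suppress=True)
w=ctrl.read_camera('wrist')
g=lambda p,z: wray(w,(p[0]+.5)/3-.5+190,(p[1]+.5)/3-.5+90,z)[:2]
m=(g((298,290),63)+g((477,290),63)+g((300,345),63)+g((475,345),63))/4; k=np.array([563.7,295]);u=np.array([.932,.362])
print(m,(k-m)@u, (k-g((387,357),89))@u-6, 'disc',g((386,198),55))
"
```

```text
[526.5 279.6] 40.25235715042966 39.80616487600621 disc [564.8 295.2]
```

>>> {"name": "move_arm", "arguments": {
  "xyz": [
    [-0.4,0.83,0.38],
    [-0.4,0.84,0.36],
    [-0.4,0.85,0.34],
    [-0.3,0.86,0.32],
    [-0.2,0.87,0.29],
    [-0.2,0.88,0.27],
    [-0.2,0.88,0.25],
    [-0.2,0.89,0.22],
    [0,0.89,0.2],
    [0,0.9,0.17]
  ],
  "twist": [
    [0.18,0,0],
    [0.18,0,0],
    [0.18,0,0],
    [0.18,0,0],
    [0.18,0,0],
    [0.18,0,0],
    [0.18,0,0],
    [0.18,0,0],
    [0.18,0,0],
    [0.18,0,0]
  ],
  "fingers": [60,60,60,60,60,60,60,60,60,60]
}}

```text
t: 14.85
position: [508.7, -89.8, 281.2]
orientation: [2.102, 0.096, -2.227]
force: [0.5, 0.7, -0.4]
grip_width: 72.1
```

```bash
python3 -c "
from h import *
np.set_printoptions(precision=2,suppress=True)
rows([504,-228.4,290],-1.571,5)
w=ctrl.read_camera('wrist');cv2.imwrite('pics/w9.png',w['img'][:,:,::-1])"
```

```text
pos [508.7 -89.8 281.2] yaw -1.471 t 14.85 w 72.1 F [ 0.5  0.7 -0.4] q6 1.2
world d [  -4.7 -138.6    8.8] tool units(now) [-0.17  3.44  0.47] tool units(after) [-0.22  3.46  0.12] twist units [ 0.66  0.39 -0.07]
tw/row 0.13
[-0.04, 0.69, 0.09],[-0.04, 0.69, 0.08],[-0.04, 0.69, 0.06],[-0.04, 0.69, 0.05],[-0.04, 0.69, 0.04],
```

View pics/w9.png

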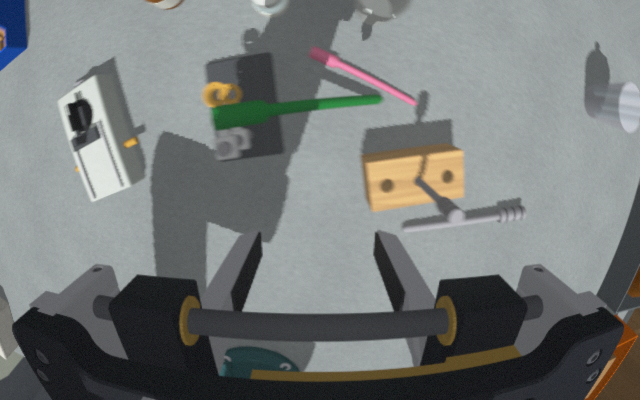

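```bash
python3 -c "
from h import *
np.set_printoptions(precision=1,suppress=True)
t=ctrl.read_camera('top')
for n,p,b in [('green',(138,120),(68,236)),('pink',(243,150),(180,224)),('big',(300,580),(190,590)),('lance',(261,356),None)]:
  f=lambda p,z: ray(t,p[0]/4+365,p[1]/4+140,z)
  for z in (150,200,240,280): print(n,z,f(p,z), f(b,0) if b else '')
"
```

```text
green 150 [ 623.8 -190.1  150. ] [ 598.9 -173.6    0. ]
green 200 [ 610.7 -180.7  200. ] [ 598.9 -173.6    0. ]
green 240 [ 600.1 -173.2  240. ] [ 598.9 -173.6    0. ]
green 280 [ 589.6 -165.7  280. ] [ 598.9 -173.6    0. ]
pink 150 [ 606.3 -239.   150. ] [ 602.3 -236.3    0. ]
pink 200 [ 594.1 -226.8  200. ] [ 602.3 -236.3    0. ]
pink 240 [ 584.4 -217.1  240. ] [ 602.3 -236.3    0. ]
pink 280 [ 574.7 -207.3  280. ] [ 602.3 -236.3    0. ]
big 150 [ 403.2 -244.7  150. ] [ 403. -223.    0.]
big 200 [ 402.6 -232.2  200. ] [ 403. -223.    0.]
big 240 [ 402.1 -222.2  240. ] [ 403. -223.    0.]
big 280 [ 401.5 -212.2  280. ] [ 403. -223.    0.]
lance 150 [ 506.8 -237.4  150. ] 
lance 200 [ 500.3 -225.3  200. ] 
lance 240 [ 495.1 -215.7  240. ] 
lance 280 [ 489.9 -206.   280. ]
```

>>> {"name": "move_arm", "arguments": {
  "xyz": [
    [0,0.69,0.09],
    [0,0.69,0.08],
    [0,0.69,0.06],
    [0,0.69,0.05],
    [0,0.5,0.04],
    [0,0,0],
    [0,0,0],
    [0,0,0],
    [0,0,0],
    [0,0,0]
  ],
  "twist": [
    [0.13,0.08,0],
    [0.13,0.08,0],
    [0.13,0.08,0],
    [0.13,0.08,0],
    [0.13,0.08,0],
    [0,0,0],
    [0,0,0],
    [0,0,0],
    [0,0,0],
    [0,0,0]
  ],
  "fingers": [60,60,60,60,60,60,60,60,60,60]
}}

```text
t: 16.2
position: [503.4, -217.7, 275.6]
orientation: [2.212, 0.005, -2.224]
force: [0.3, 0.3, -0.5]
grip_width: 72.1
```

```bash
python3 -c "
from h import *
np.set_printoptions(precision=2,suppress=True)
rows([504,-228.4,210],-1.571,5)
w=ctrl.read_camera('wrist');cv2.imwrite('pics/w10.png',w['img'][:,:,::-1]);crop(w,220,90,200,180,4,'w10c.png')"
```

```text
pos [ 503.4 -217.7  275.6] yaw -1.566 t 16.2 w 72.1 F [ 0.3  0.3 -0.5] q6 1.06
world d [  0.6 -10.7 -65.6] tool units(now) [ 1.64  0.27 -0.02] tool units(after) [ 1.64  0.27 -0.01] twist units [ 0.04  0.04 -0.01]
tw/row 0.01
[0.33, 0.05, -0.0],[0.33, 0.05, -0.0],[0.33, 0.05, -0.0],[0.33, 0.05, -0.0],[0.33, 0.05, -0.0],
```

View pics/w10c.png

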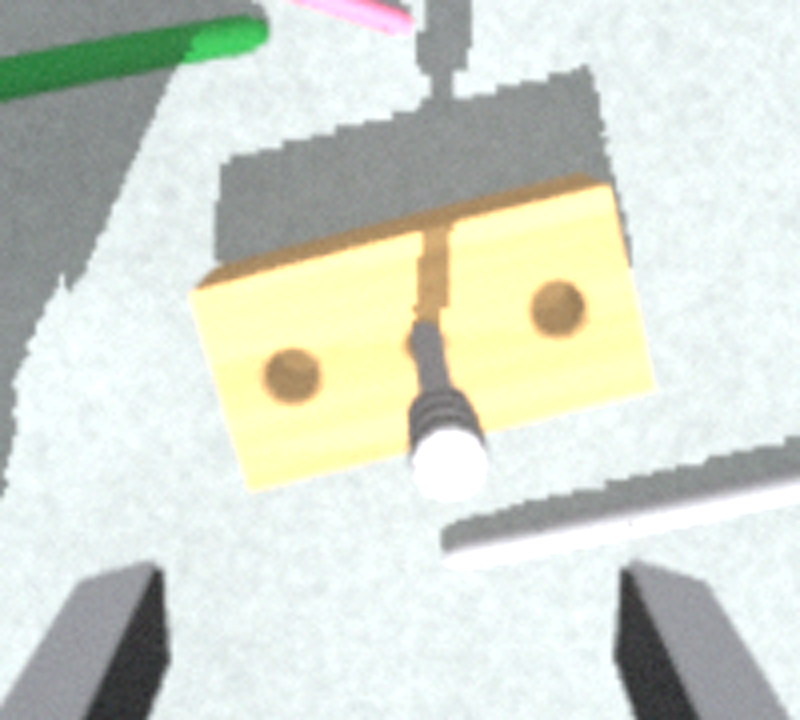

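```bash
python3 -c "
from h import *
np.set_printoptions(precision=2,suppress=True)
w=ctrl.read_camera('wrist')
g=lambda p,z: wray(w,(p[0]+.5)/4-.5+220,(p[1]+.5)/4-.5+90,z)[:2]
print(g((450,464),185),'holes',(g((292,376),60)+g((557,308),60))/2)"
```

```text
[ 500.06 -230.92] holes [ 502.55 -228.12]
```

>>> {"name": "move_arm", "arguments": {
  "xyz": [
    [0,0.27,0],
    [0,0,0],
    [0.8,0,0],
    [0.8,0,0],
    [0.7,0,0],
    [0,0,0],
    [0,0,0],
    [0,0,0],
    [0,0,0],
    [0,0,0]
  ],
  "twist": [
    [0,0,0],
    [0,0,0],
    [0,0,0],
    [0,0,0],
    [0,0,0],
    [0,0,0],
    [0,0,0],
    [0,0,0],
    [0,0,0],
    [0,0,0]
  ],
  "fingers": [60,60,60,60,60,60,60,60,60,60]
}}

```text
t: 17.55
position: [505.4, -232.4, 187.3]
orientation: [2.221, -0.004, -2.213]
force: [0.4, -0.0, 0.2]
grip_width: 72.0
```

```bash
python3 -c "
from h import *
np.set_printoptions(precision=2,suppress=True)
rows([503,-229,146],-1.571,2)
w=ctrl.read_camera('wrist');crop(w,220,90,200,200,4,'w11c.png');E=w['extrinsics']
s=ctrl.read_camera('scene');crop(s,150,120,130,150,4,'s11.png')"
```

```text
pos [ 505.4 -232.4  187.3] yaw -1.568 t 17.55 w 72.0 F [ 0.4 -0.   0.2] q6 1.04
world d [ -2.4   3.4 -41.3] tool units(now) [ 1.03 -0.09  0.06] tool units(after) [ 1.03 -0.09  0.06] twist units [ 0.02 -0.03 -0.04]
tw/row 0.01
[0.52, -0.04, 0.03],[0.52, -0.04, 0.03],
```

View pics/w11c.png

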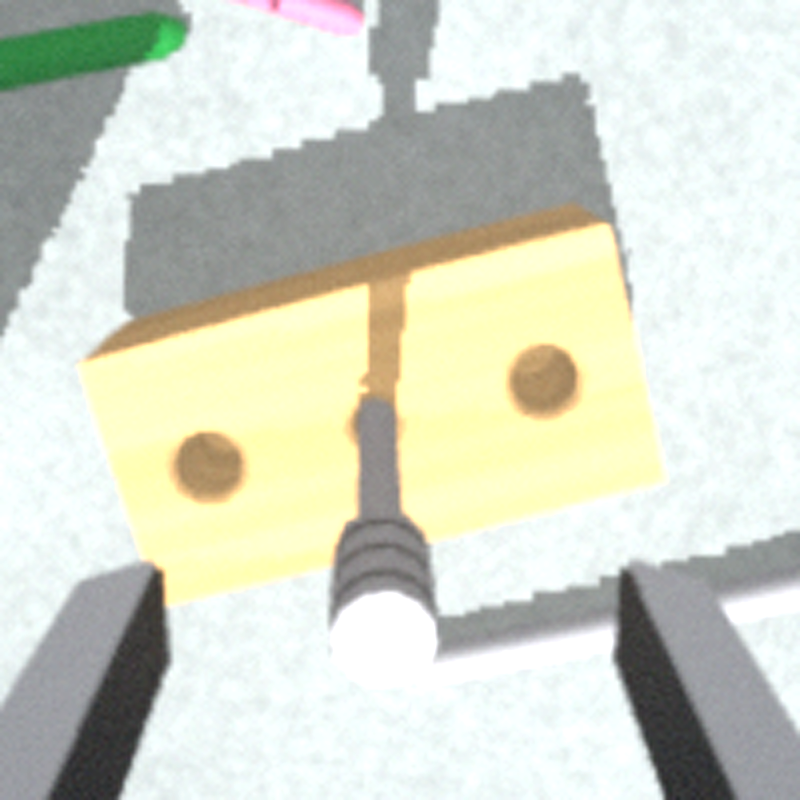

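View pics/s11.png

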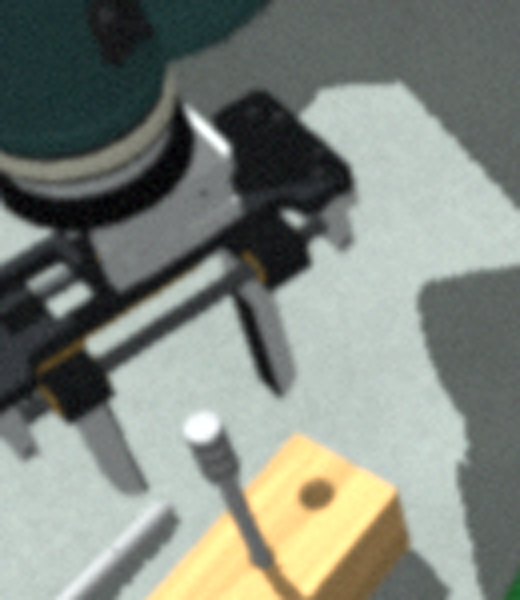

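```bash
python3 -c "
from h import *
np.set_printoptions(precision=2,suppress=True)
w=ctrl.read_camera('wrist')
g=lambda p,z: wray(w,(p[0]+.5)/4-.5+220,(p[1]+.5)/4-.5+90,z)[:2]
print(g((383,640),185),'holes',(g((209,467),60)+g((544,381),60))/2)
s=ctrl.read_camera('scene')
q=lambda p,z: ray(s,(p[0]+.5)/4-.5+150,(p[1]+.5)/4-.5+120,z)[:2]
print(q((204,428),185))
"
```

```text
[ 499.77 -230.67] holes [ 502.26 -228.35]
[ 503.15 -230.86]
```

>>> {"name": "move_arm", "arguments": {
  "xyz": [
    [0,-0.05,0.09],
    [0.5,0,0],
    [0.5,0,0],
    [0,0,0],
    [0,0,0],
    [0,0,0],
    [0,0,0],
    [0,0,0],
    [0,0,0],
    [0,0,0]
  ],
  "twist": [
    [0,0,0],
    [0,0,0],
    [0,0,0],
    [0,0,0],
    [0,0,0],
    [0,0,0],
    [0,0,0],
    [0,0,0],
    [0,0,0],
    [0,0,0]
  ],
  "fingers": [60,60,60,60,60,255,255,255,255,255],
  "grip_force": 30
}}

```text
t: 19.0
position: [502.2, -230.7, 149.4]
orientation: [2.224, -0.006, -2.208]
force: [0.3, 0.0, -1.2]
grip_width: 25.5
```

```bash
python3 -c "
from h import *
np.set_printoptions(precision=2,suppress=True)
rows([503,-229,286],-1.571,2)
w=ctrl.read_camera('wrist');crop(w,220,90,200,200,4,'w12c.png')"
```

```text
pos [ 502.2 -230.7  149.4] yaw -1.568 t 19.0 w 25.5 F [ 0.3  0.  -1.2] q6 1.04
world d [  0.8   1.7 136.6] tool units(now) [-3.42 -0.01 -0.04] tool units(after) [-3.42 -0.04 -0.02] twist units [ 0.02 -0.05 -0.06]
tw/row 0.01
[-1.71, -0.02, -0.01],[-1.71, -0.02, -0.01],
```

View pics/w12c.png

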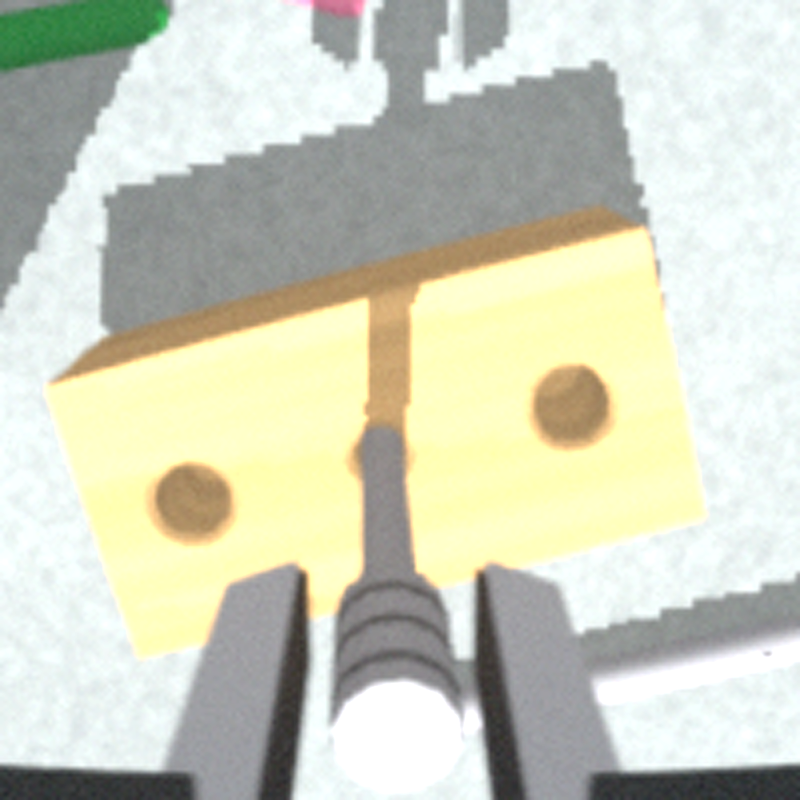

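Still closing, centred. Level the small tilt and let the fingers shut.

>>> {"name": "move_arm", "arguments": {
  "xyz": [
    [0,0,0],
    [0,0,0],
    [0,0,0],
    [0,0,0],
    [-0.3,0,0],
    [-0.5,0,0],
    [-0.5,0,0],
    [0,0,0],
    [0,0,0],
    [0,0,0]
  ],
  "twist": [
    [0,-0.05,-0.06],
    [0,0,0],
    [0,0,0],
    [0,0,0],
    [0,0,0],
    [0,0,0],
    [0,0,0],
    [0,0,0],
    [0,0,0],
    [0,0,0]
  ],
  "fingers": [255,255,255,255,255,255,255,255,255,255]
}}

```text
t: 20.3
position: [501.8, -230.7, 202.6]
orientation: [2.219, 0.005, -2.223]
force: [-0.6, -0.5, -1.1]
grip_width: 17.9
```

```bash
python3 -c "
from h import *
np.set_printoptions(precision=2,suppress=True)
rows([503,-229,292],-1.571,2)
w=ctrl.read_camera('wrist');crop(w,220,90,200,200,4,'w13c.png')"
```

```text
pos [ 501.8 -230.7  202.6] yaw -1.568 t 20.3 w 17.9 F [-0.6 -0.5 -1.1] q6 1.03
world d [ 1.2  1.7 89.4] tool units(now) [-2.23 -0.05 -0.03] tool units(after) [-2.23 -0.04 -0.03] twist units [0.02 0.01 0.01]
tw/row 0.01
[-1.12, -0.02, -0.02],[-1.12, -0.02, -0.02],
```

View pics/w13c.png

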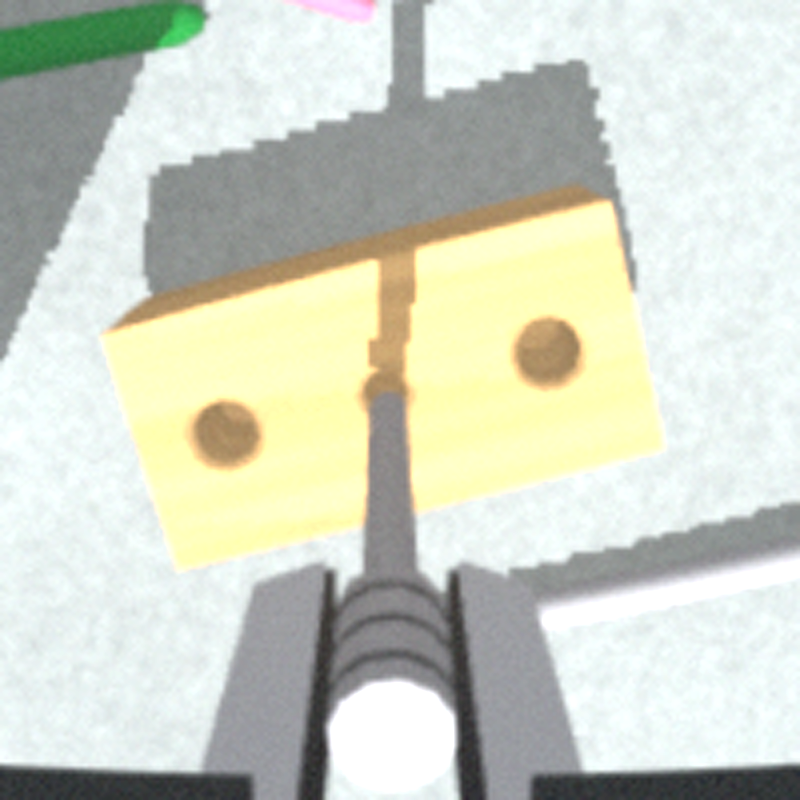

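>>> {"name": "move_arm", "arguments": {
  "xyz": [
    [-0.5,0,0],
    [-0.6,0,0],
    [-0.6,0,0],
    [-0.5,0,0],
    [0,0,0],
    [0,0,0],
    [0,0,0],
    [0,0,0],
    [0,0,0],
    [0,0,0]
  ],
  "twist": [
    [0,0,0],
    [0,0,0],
    [0,0,0],
    [0,0,0],
    [0,0,0],
    [0,0,0],
    [0,0,0],
    [0,0,0],
    [0,0,0],
    [0,0,0]
  ],
  "fingers": [255,255,255,255,255,255,255,255,255,255]
}}

```text
t: 21.6
position: [499.1, -229.4, 282.7]
orientation: [-2.197, -0.015, 2.237]
force: [0.2, 0.8, -1.4]
grip_width: 17.8
```

```bash
python3 -c "
from h import *
np.set_printoptions(precision=2,suppress=True)
rows([594.7,29.3,290],-1.571,12)
w=ctrl.read_camera('wrist');cv2.imwrite('pics/w14.png',w['img'][:,:,::-1])
s=ctrl.read_camera('scene');cv2.imwrite('pics/s14.png',s['img'][:,:,::-1])"
```

```text
pos [ 499.1 -229.4  282.7] yaw -1.568 t 21.6 w 17.8 F [ 0.2  0.8 -1.4] q6 1.03
world d [ 95.6 258.7   7.3] tool units(now) [-0.15 -6.46 -2.4 ] tool units(after) [-0.18 -6.47 -2.39] twist units [0.02 0.12 0.07]
tw/row 0.0
[-0.02, -0.54, -0.2],[-0.02, -0.54, -0.2],[-0.02, -0.54, -0.2],[-0.02, -0.54, -0.2],[-0.02, -0.54, -0.2],[-0.02, -0.54, -0.2],[-0.02, -0.54, -0.2],[-0.02, -0.54, -0.2],[-0.02, -0.54, -0.2],[-0.02, -0.54, -0.2],[-0.02, -0.54, -0.2],[-0.02, -0.54, -0.2],
```

View pics/s14.png

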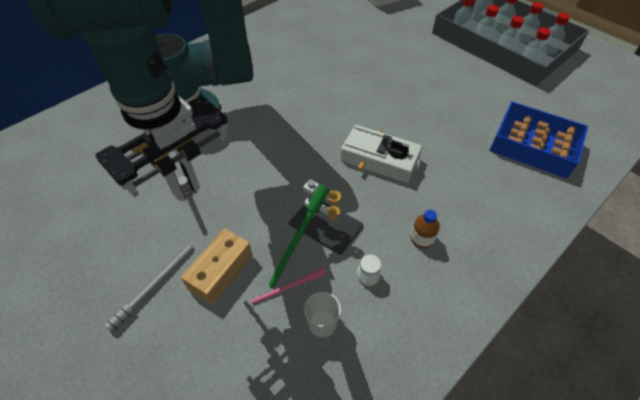

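View pics/w14.png

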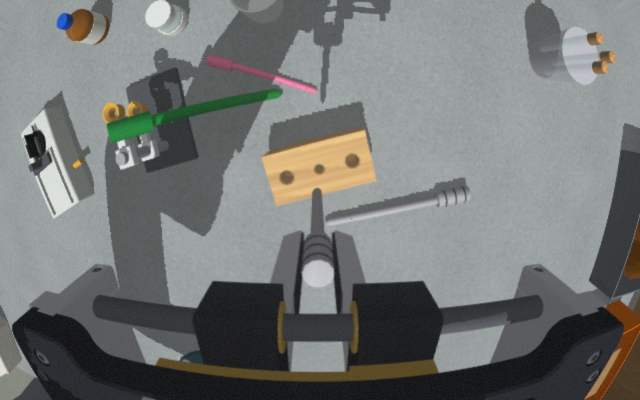

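```bash
python3 -c "
from h import *
s=ctrl.read_camera('scene');crop(s,250,160,120,140,5,'s15.png')
t=ctrl.read_camera('top');cv2.imwrite('pics/t15f.png',t['img'][:,:,::-1]);crop(t,250,150,140,120,5,'t15.png')"
```

```text
(no output)
```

View pics/s15.png

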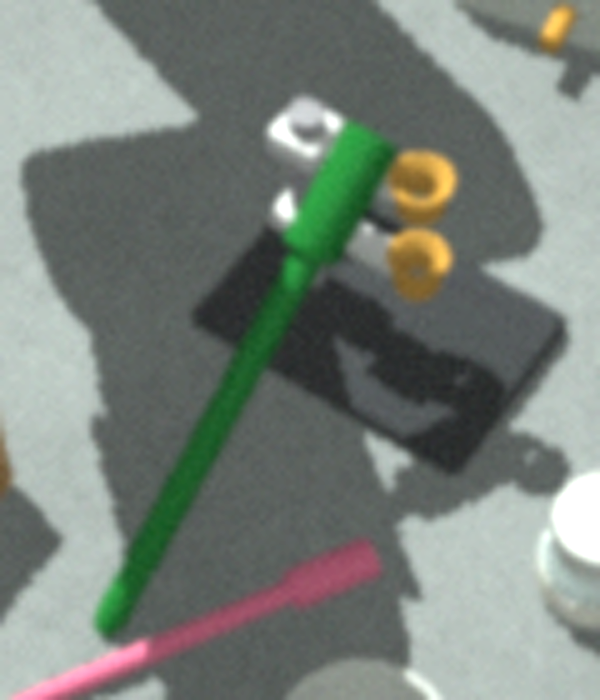

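View pics/t15.png

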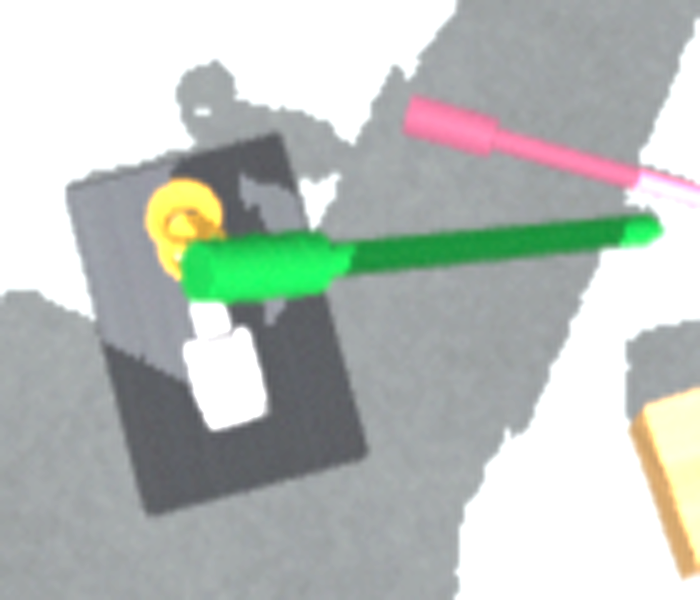

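View pics/t15f.png

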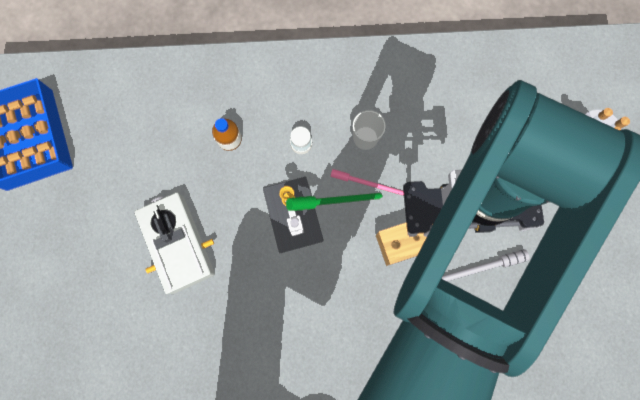

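```bash
python3 -c "
from h import *
np.set_printoptions(precision=1,suppress=True)
s=ctrl.read_camera('scene');t=ctrl.read_camera('top')
def tri(ps,pt):
  A=[]
  for c,(u,v) in ((s,ps),(t,pt)):
    P=c['intrinsics']@c['extrinsics'][:3]
    A+= [u*P[2]-P[0],v*P[2]-P[1]]
  X=np.linalg.svd(np.array(A))[2][-1];X=X[:3]/X[3];return X,[np.round(np.array(proj(c,X))-q,1) for c,q in((s,ps),(t,pt))]
S=lambda p:((p[0]+.5)/5-.5+250,(p[1]+.5)/5-.5+160)
T=lambda p:((p[0]+.5)/5-.5+250,(p[1]+.5)/5-.5+150)
print('tip',tri(S((107,625)),T((655,230))))
print('end',tri(S((368,138)),T((197,272))))
print('neck',tri(S((308,252)),T((335,268))))
print('ubush',tri(S((423,183)),T((184,220))))
for z in (130,150,170): print(z,ray(t,*T((197,272)),z))
"
```

```text
tip (array([ 606.1, -169.5,    5.5]), [array([-0.6,  0.1]), array([-0.4, -0.2])])
end (array([569.5,  24.3, 142.2]), [array([ 0.6, -0.2]), array([0.5, 0.3])])
neck (array([576.7, -25. , 111.9]), [array([-1.8,  0.4]), array([-1.4, -0.8])])
ubush (array([594.2,  30.6, 127.7]), [array([-0.2,  0.1]), array([-0.2, -0.1])])
130 [572.6  25.9 130. ]
150 [568.6  24.8 150. ]
170 [564.6  23.7 170. ]
```

>>> {"name": "move_arm", "arguments": {
  "xyz": [
    [-0.3,-0.3,-0.1],
    [-0.2,-0.6,-0.22],
    [-0.15,-0.6,-0.22],
    [-0.05,-0.6,-0.22],
    [0,-0.6,-0.22],
    [0,-0.6,-0.22],
    [0,-0.6,-0.22],
    [0,-0.6,-0.22],
    [0,-0.6,-0.22],
    [0,-0.5,-0.2]
  ],
  "twist": [
    [0,0.12,0.07],
    [0,0,0],
    [0,0,0],
    [0,0,0],
    [0,0,0],
    [0,0,0],
    [0,0,0],
    [0,0,0],
    [0,0,0],
    [0,0,0]
  ],
  "fingers": [255,255,255,255,255,255,255,255,255,255]
}}

```text
t: 23.15
position: [584.4, 8.6, 325.3]
orientation: [2.243, 0.004, -2.193]
force: [1.4, 0.3, -0.8]
grip_width: 17.5
```

```bash
python3 -c "
from h import *
np.set_printoptions(precision=2,suppress=True)
rows([594.7,29.3,310],-1.571,4)"
```

```text
pos [584.4   8.6 325.3] yaw -1.566 t 23.15 w 17.5 F [ 1.4  0.3 -0.8] q6 1.48
world d [ 10.3  20.7 -15.3] tool units(now) [ 0.39 -0.52 -0.25] tool units(after) [ 0.38 -0.52 -0.26] twist units [ 0.04 -0.15 -0.01]
tw/row 0.01
[0.1, -0.13, -0.07],[0.1, -0.13, -0.06],[0.1, -0.13, -0.06],[0.1, -0.13, -0.06],
```

>>> {"name": "move_arm", "arguments": {
  "xyz": [
    [0,0,0],
    [0,0,0],
    [0,0,0],
    [0,0,0],
    [0,0,0],
    [0,0,0],
    [0,0,0],
    [0,0,0],
    [0,0,0],
    [0,0,0]
  ],
  "twist": [
    [0,0,0],
    [0,0,0],
    [0,0,0],
    [0,0,0],
    [0,0,0],
    [0,0,0],
    [0,0,0],
    [0,0,0],
    [0,0,0],
    [0,0,0]
  ],
  "fingers": [255,255,255,255,255,255,255,255,255,255]
}}

```text
t: 24.4
position: [583.8, 8.1, 327.5]
orientation: [2.246, 0.002, -2.189]
force: [-0.4, 0.3, -0.7]
grip_width: 17.6
```

```bash
python3 -c "
from h import *
np.set_printoptions(precision=2,suppress=True)
rows([594.7,29.3,310],-1.571,4)
w=ctrl.read_camera('wrist');crop(w,220,100,200,200,4,'w16.png')
s=ctrl.read_camera('scene');crop(s,250,70,140,160,5,'s16.png')
s=ctrl.read_camera('top');crop(s,250,120,140,120,5,'t16.png')"
```

```text
pos [583.8   8.1 327.5] yaw -1.566 t 24.4 w 17.6 F [-0.4  0.3 -0.7] q6 1.48
world d [ 10.9  21.2 -17.5] tool units(now) [ 0.44 -0.53 -0.27] tool units(after) [ 0.44 -0.53 -0.27] twist units [ 0.03 -0.17 -0.02]
tw/row 0.01
[0.11, -0.13, -0.07],[0.11, -0.13, -0.07],[0.11, -0.13, -0.07],[0.11, -0.13, -0.07],
```

View pics/w16.png

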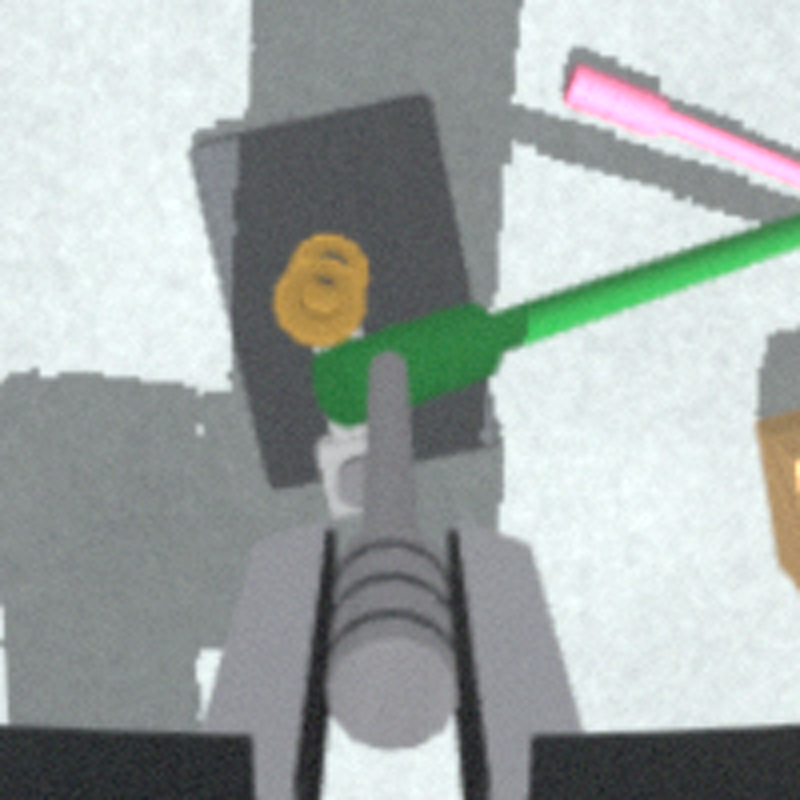

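View pics/s16.png

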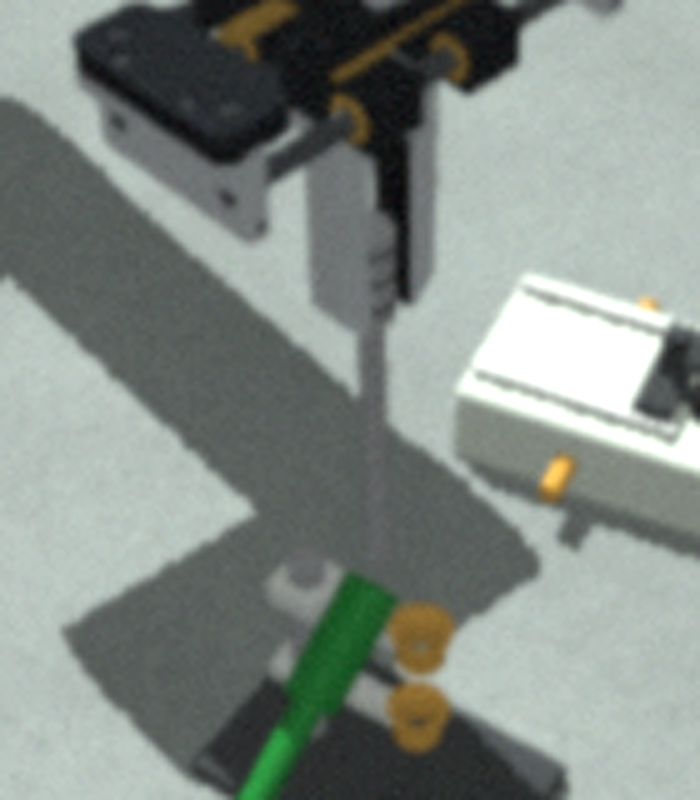

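View pics/t16.png

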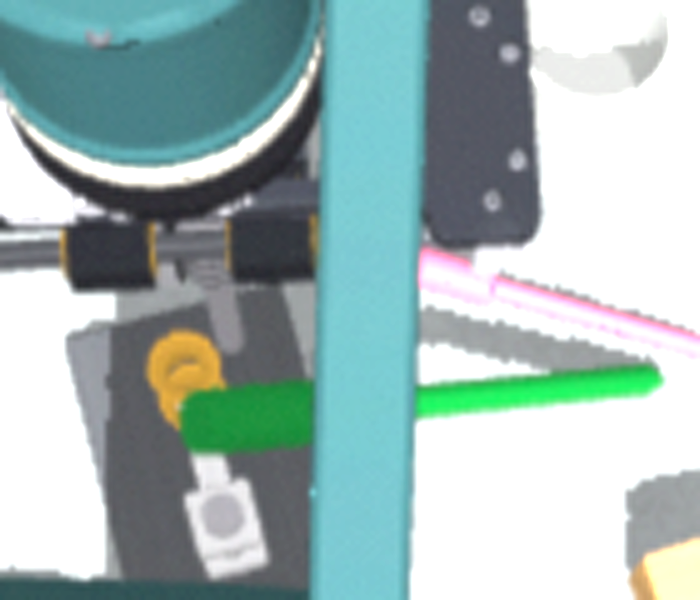

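>>> {"name": "move_arm", "arguments": {
  "xyz": [
    [0,-0.53,-0.27],
    [0,0,0],
    [0.3,0,0],
    [0,0,0],
    [0,0,0],
    [0,0,0],
    [0,0,0],
    [0,0,0],
    [0,0,0],
    [0,0,0]
  ],
  "twist": [
    [0,-0.17,-0.02],
    [0,0,0],
    [0,0,0],
    [0,0,0],
    [0,0,0],
    [0,0,0],
    [0,0,0],
    [0,0,0],
    [0,0,0],
    [0,0,0]
  ],
  "fingers": [255,255,255,255,255,255,255,255,255,255]
}}

```text
t: 25.8
position: [593.6, 27.7, 316.0]
orientation: [2.221, 0.001, -2.218]
force: [-0.2, -0.4, -2.1]
grip_width: 17.8
```

```bash
python3 -c "
from h import *
np.set_printoptions(precision=2,suppress=True)
rows([594.7,29.3,290],-1.571,4)
w=ctrl.read_camera('wrist');crop(w,220,100,200,200,4,'w17.png')
s=ctrl.read_camera('scene');crop(s,270,80,120,150,5,'s17.png')
s=ctrl.read_camera('top');crop(s,250,120,140,120,5,'t17.png')"
```

```text
pos [593.6  27.7 316. ] yaw -1.569 t 25.8 w 17.8 F [-0.2 -0.4 -2.1] q6 1.52
world d [  1.1   1.6 -26. ] tool units(now) [ 0.65 -0.04 -0.03] tool units(after) [ 0.65 -0.04 -0.03] twist units [ 0.02 -0.01 -0.01]
tw/row 0.0
[0.16, -0.01, -0.01],[0.16, -0.01, -0.01],[0.16, -0.01, -0.01],[0.16, -0.01, -0.01],
```

View pics/w17.png

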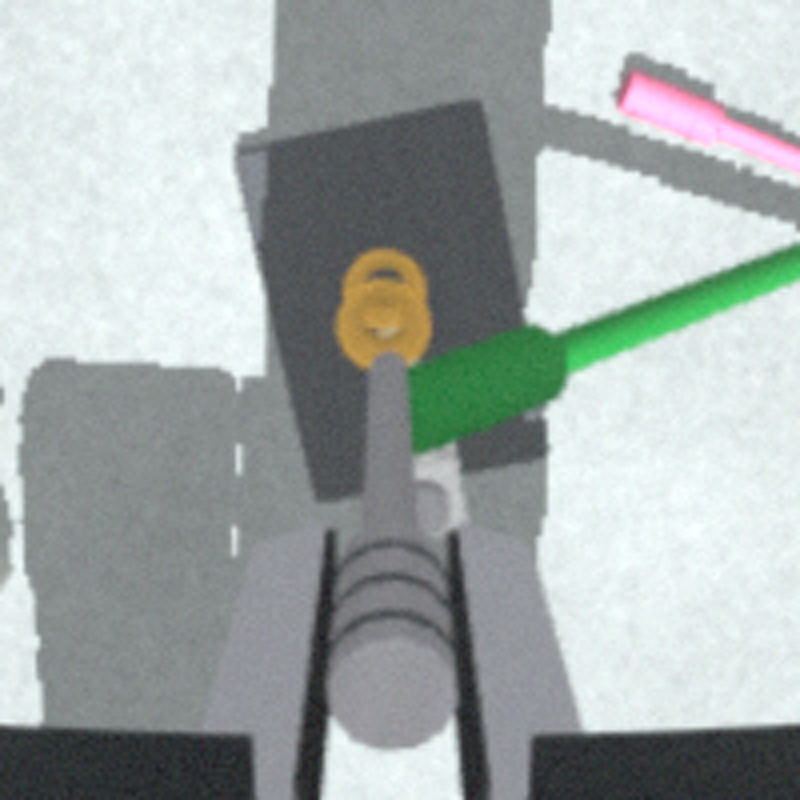

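View pics/s17.png

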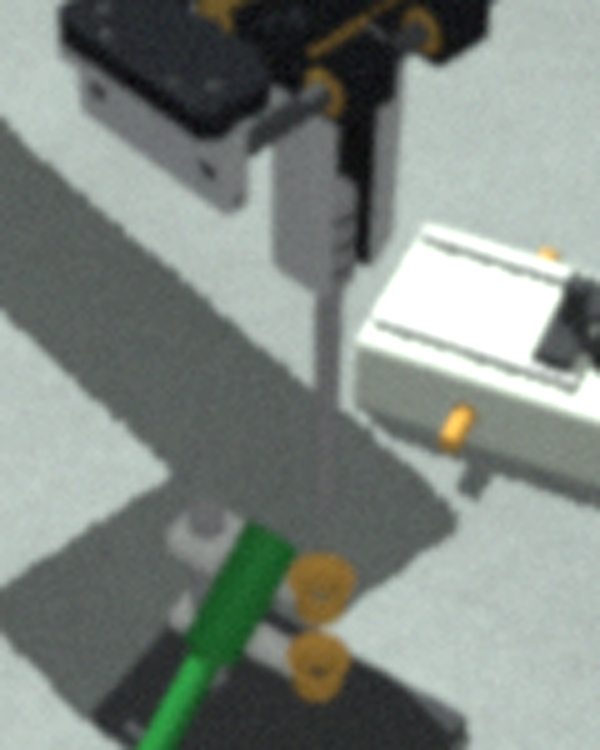

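View pics/t17.png

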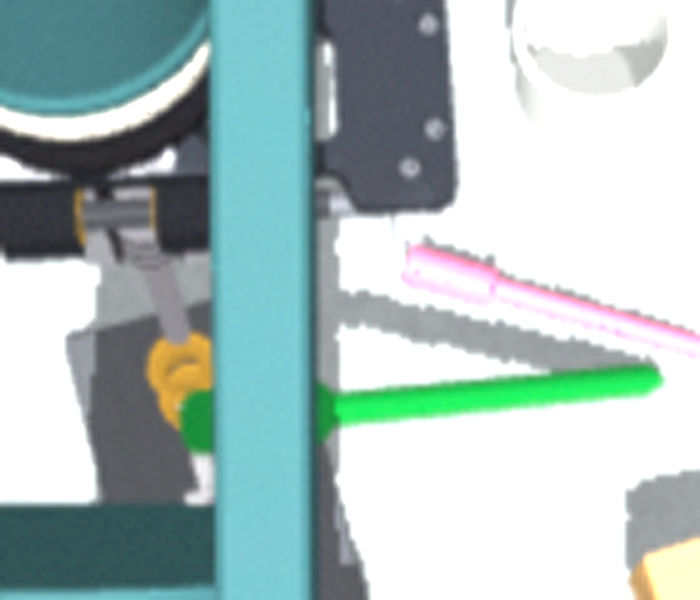

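```bash
python3 -c "
from h import *
np.set_printoptions(precision=1,suppress=True)
s=ctrl.read_camera('scene');t=ctrl.read_camera('top');w=ctrl.read_camera('wrist')
S=lambda p:((p[0]+.5)/5-.5+270,(p[1]+.5)/5-.5+80)
T=lambda p:((p[0]+.5)/5-.5+250,(p[1]+.5)/5-.5+120)
W=lambda p:((p[0]+.5)/4-.5+220,(p[1]+.5)/4-.5+100)
for z in (178,182,186): print(z,'tip sc',ray(s,*S((320,505)),z),'top',ray(t,*T((176,342)),z),'wr',wray(w,*W((389,357)),z))
print('bush',ray(s,*S((322,580)),132),ray(t,*T((184,370)),132),wray(w,*W((384,322)),132))
print('lower',wray(w,*W((385,292)),75))
print('grip top',wray(w,*W((392,690)),352))
print('scene grip edge axis', ray(s,*S((328,290)),322), 'shaft mid',ray(s,*S((324,400)),252))
"
```

```text
178 tip sc [591.5  30.5 178. ] top [593.5  29.8 178. ] wr [594.8  28.6 178. ]
182 tip sc [593.7  28.1 182. ] top [592.5  29.5 182. ] wr [595.8  28.6 182. ]
186 tip sc [596.   25.7 186. ] top [591.6  29.3 186. ] wr [596.8  28.6 186. ]
bush [595.3  29.5 132. ] [593.  30. 132.] [594.2  30.2 132. ]
lower [592.4  30.1  75. ]
grip top [592.8  27.9 352. ]
scene grip edge axis [606.2  14.7 322. ] shaft mid [598.   23.5 252. ]
```

>>> {"name": "move_arm", "arguments": {
  "xyz": [
    [0,-0.04,0],
    [0,0,0],
    [0.3,0,0],
    [0.3,0,0],
    [0.3,0,0],
    [0.2,0,0],
    [0.2,0,0],
    [0,0,0],
    [0,0,0],
    [0,0,0]
  ],
  "twist": [
    [0,0,0],
    [0,0,0],
    [0,0,0],
    [0,0,0],
    [0,0,0],
    [0,0,0],
    [0,0,0],
    [0,0,0],
    [0,0,0],
    [0,0,0]
  ],
  "fingers": [255,255,255,255,255,255,255,255,255,255]
}}

```text
t: 27.35
position: [593.2, 29.3, 259.0]
orientation: [2.219, 0.001, -2.221]
force: [0.3, -0.4, -1.3]
grip_width: 17.3
```

```bash
python3 -c "
from h import *
np.set_printoptions(precision=2,suppress=True)
rows([594.2,29.5,240],-1.571,4)
w=ctrl.read_camera('wrist');crop(w,220,100,200,200,4,'w18.png')
s=ctrl.read_camera('scene');crop(s,290,130,80,100,7,'s18.png')
s=ctrl.read_camera('top');crop(s,250,120,140,120,5,'t18.png')"
```

```text
pos [593.2  29.3 259. ] yaw -1.569 t 27.35 w 17.3 F [ 0.3 -0.4 -1.3] q6 1.52
world d [  1.    0.2 -19. ] tool units(now) [ 0.47 -0.01 -0.03] tool units(after) [ 0.47 -0.   -0.03] twist units [ 0.02  0.01 -0.01]
tw/row 0.0
[0.12, -0.0, -0.01],[0.12, -0.0, -0.01],[0.12, -0.0, -0.01],[0.12, -0.0, -0.01],
```

View pics/w18.png

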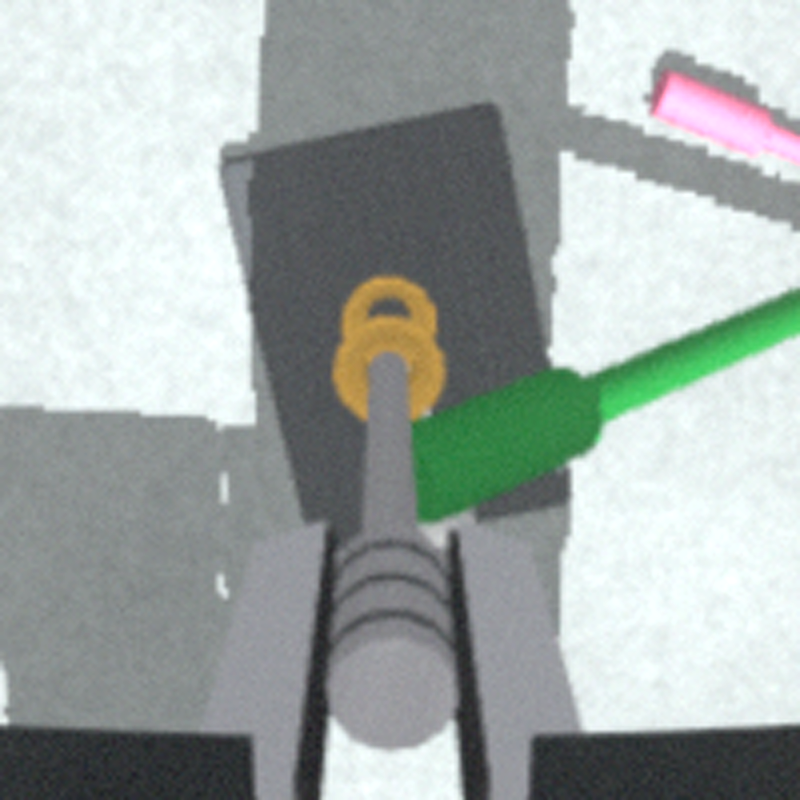

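View pics/s18.png

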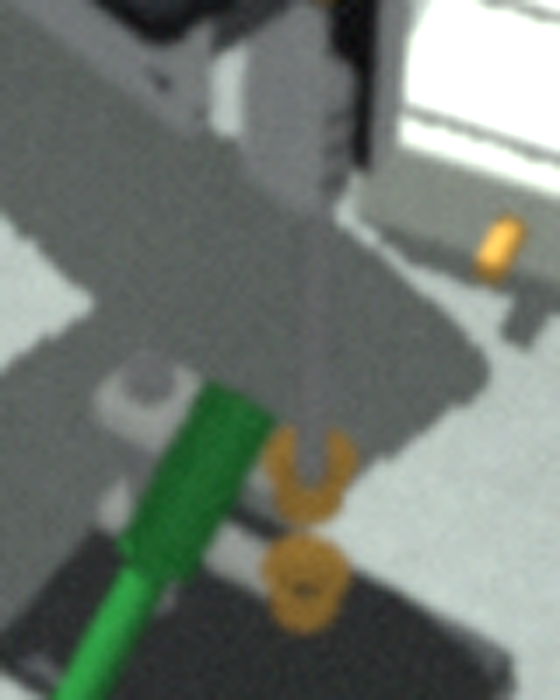

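>>> {"name": "move_arm", "arguments": {
  "xyz": [
    [0.2,0,0],
    [0.2,0,0],
    [0.2,0,0],
    [0.2,0,0],
    [0,0,0],
    [0,0,0],
    [0,0,0],
    [0,0,0],
    [0,0,0],
    [0,0,0]
  ],
  "twist": [
    [0,0,0],
    [0,0,0],
    [0,0,0],
    [0,0,0],
    [0,0,0],
    [0,0,0],
    [0,0,0],
    [0,0,0],
    [0,0,0],
    [0,0,0]
  ],
  "fingers": [255,255,255,255,255,255,255,255,255,255]
}}

```text
t: 28.75
position: [593.3, 29.3, 225.1]
orientation: [2.22, 0.001, -2.22]
force: [-0.3, 0.7, -0.8]
grip_width: 17.6
```

```bash
python3 -c "
from h import *
np.set_printoptions(precision=2,suppress=True)
rows([594.2,29.5,170],-1.571,4)
w=ctrl.read_camera('wrist');crop(w,220,100,200,200,4,'w19.png')
s=ctrl.read_camera('scene');crop(s,290,130,80,100,7,'s19.png')"
```

```text
pos [593.3  29.3 225.1] yaw -1.569 t 28.75 w 17.6 F [-0.3  0.7 -0.8] q6 1.52
world d [  0.9   0.2 -55.1] tool units(now) [ 1.38 -0.01 -0.02] tool units(after) [ 1.38 -0.01 -0.02] twist units [ 0.02  0.   -0.01]
tw/row 0.0
[0.34, -0.0, -0.01],[0.34, -0.0, -0.01],[0.34, -0.0, -0.01],[0.34, -0.0, -0.01],
```

View pics/w19.png

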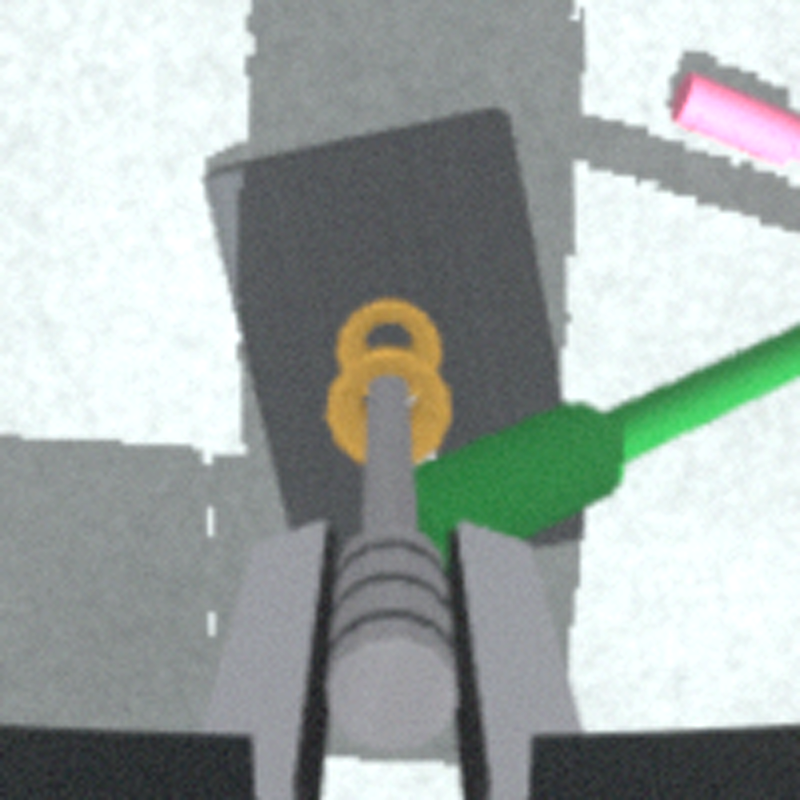

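View pics/s19.png

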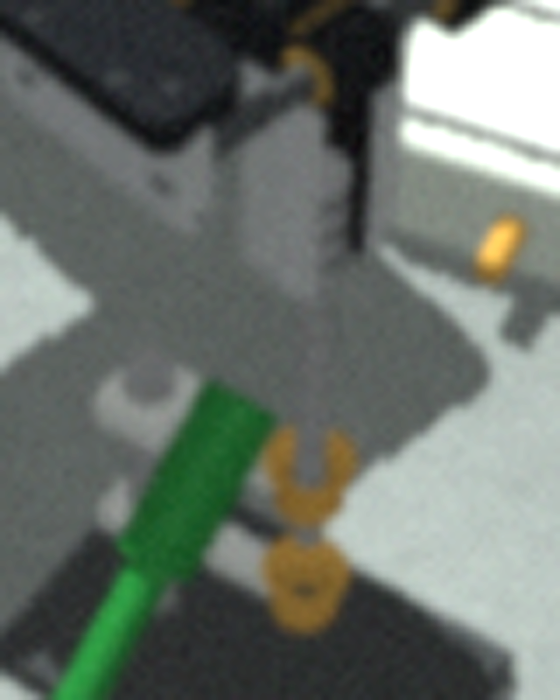

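>>> {"name": "move_arm", "arguments": {
  "xyz": [
    [0.2,0,0],
    [0.2,0,0],
    [0.2,0,0],
    [0.2,0,0],
    [0,0,0],
    [0,0,0],
    [0,0,0],
    [0,0,0],
    [0,0,0],
    [0,0,0]
  ],
  "twist": [
    [0,0,0],
    [0,0,0],
    [0,0,0],
    [0,0,0],
    [0,0,0],
    [0,0,0],
    [0,0,0],
    [0,0,0],
    [0,0,0],
    [0,0,0]
  ],
  "fingers": [255,255,255,255,255,255,255,255,255,255]
}}

```text
t: 30.1
position: [593.2, 29.3, 190.6]
orientation: [2.219, 0.001, -2.22]
force: [-0.5, 0.0, -0.9]
grip_width: 17.5
```

```bash
python3 -c "
from h import *
np.set_printoptions(precision=2,suppress=True)
rows([593.8,29.5,167],-1.571,4)
w=ctrl.read_camera('wrist');crop(w,220,100,200,200,4,'w20.png')
s=ctrl.read_camera('scene');crop(s,290,130,80,100,7,'s20.png')"
```

```text
pos [593.2  29.3 190.6] yaw -1.569 t 30.1 w 17.5 F [-0.5  0.  -0.9] q6 1.52
world d [  0.6   0.2 -23.6] tool units(now) [ 0.59 -0.01 -0.01] tool units(after) [ 0.59 -0.01 -0.01] twist units [ 0.02  0.   -0.01]
tw/row 0.0
[0.15, -0.0, -0.0],[0.15, -0.0, -0.0],[0.15, -0.0, -0.0],[0.15, -0.0, -0.0],
```

View pics/w20.png

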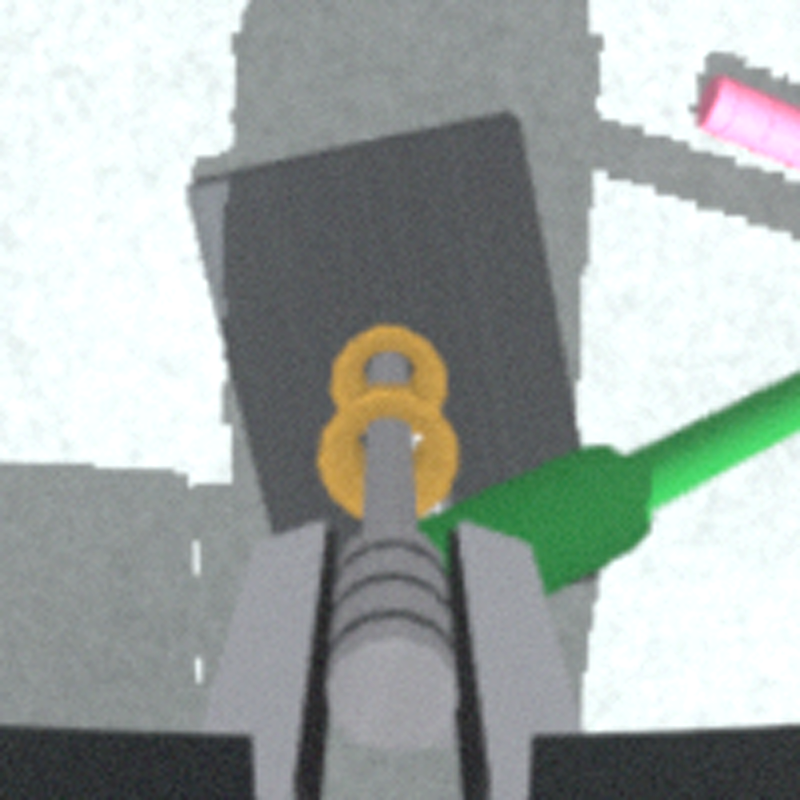

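View pics/s20.png

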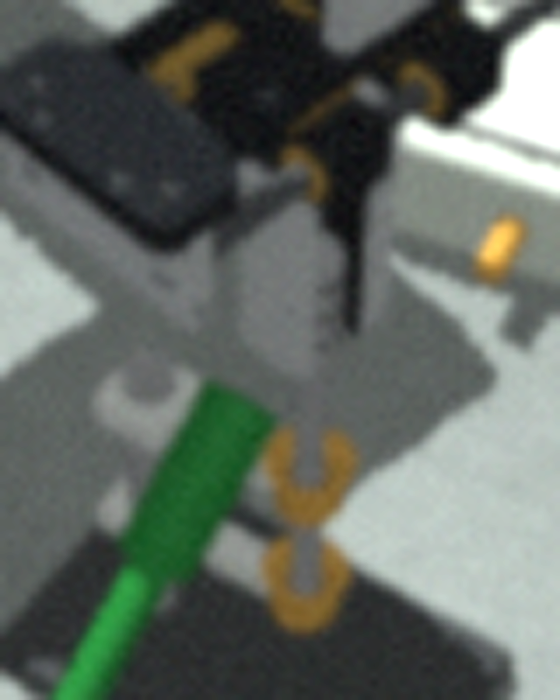

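>>> {"name": "move_arm", "arguments": {
  "xyz": [
    [0.2,0,0],
    [0.2,0,0],
    [0.12,0,0],
    [0,0,0],
    [0,0,0],
    [0,0,0],
    [0,0,0],
    [0,0,0],
    [0,0,0],
    [0,0,0]
  ],
  "twist": [
    [0,0,0],
    [0,0,0],
    [0,0,0],
    [0,0,0],
    [0,0,0],
    [0,0,0],
    [0,0,0],
    [0,0,0],
    [0,0,0],
    [0,0,0]
  ],
  "fingers": [255,255,255,255,255,255,255,255,255,255]
}}

```text
t: 31.45
position: [593.2, 29.2, 168.3]
orientation: [2.219, 0.001, -2.22]
force: [-0.6, 0.6, -1.1]
grip_width: 17.6
```

```bash
python3 -c "
from h import *
np.set_printoptions(precision=2,suppress=True)
rows([593.8,29.5,167],-1.571,4)
w=ctrl.read_camera('wrist');crop(w,220,100,200,200,4,'w21.png')
s=ctrl.read_camera('scene');crop(s,290,130,80,100,7,'s21.png');cv2.imwrite('pics/s21f.png',s['img'][:,:,::-1])
print('tip expect px',[(np.array(proj(s,[594.2,29.8,z]))-[290,130])*7 for z in (33,20,48)])
crop(s,330,110,110,85,6,'s21r.png')
print(ctrl.sense()['joint_velocities'])"
```

```text
pos [593.2  29.2 168.3] yaw -1.569 t 31.45 w 17.6 F [-0.6  0.6 -1.1] q6 1.52
world d [ 0.6  0.3 -1.3] tool units(now) [ 0.03 -0.01 -0.02] tool units(after) [ 0.03 -0.01 -0.02] twist units [ 0.02  0.   -0.01]
tw/row 0.0
[0.01, -0.0, -0.0],[0.01, -0.0, -0.0],[0.01, -0.0, -0.0],[0.01, -0.0, -0.0],
tip expect px [array([298.42, 638.6 ]), array([297.51, 660.32]), array([299.51, 612.95])]
[ 0.  0.  0. -0. -0.  0.]
```

View pics/w21.png

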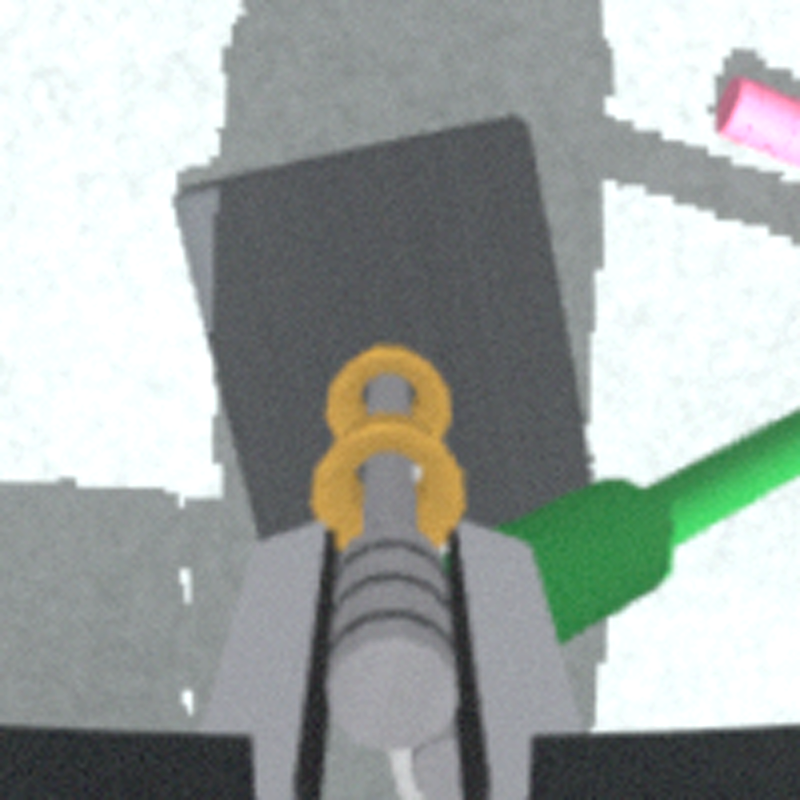

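View pics/s21.png

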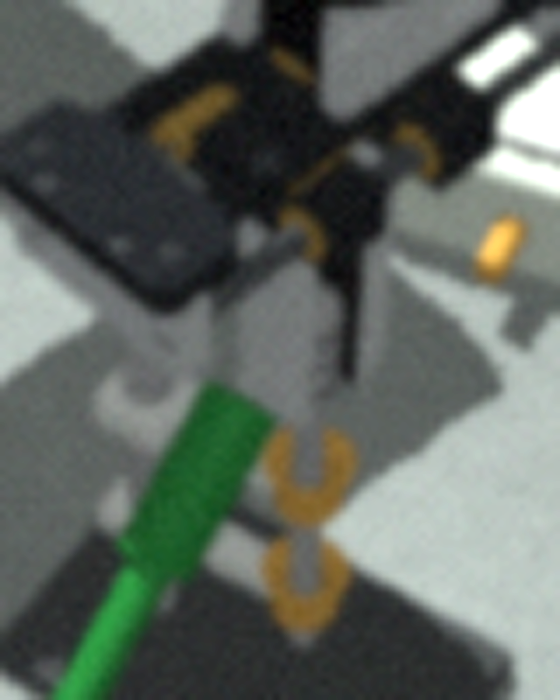

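View pics/s21f.png

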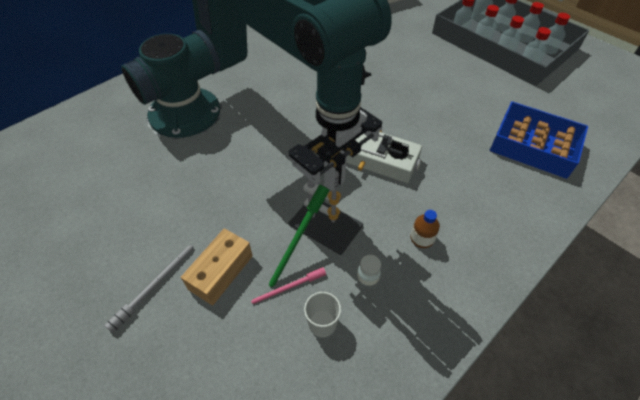

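View pics/s21r.png

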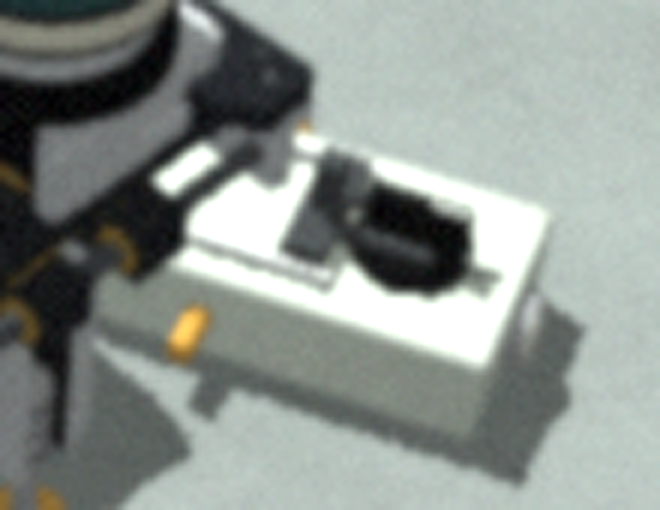

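```bash
python3 -c "
from h import *
print(ctrl.job_done())"
```

```text
the job is handed in; nothing more can be done
None
```

I turned the knob to the mark and slid the fork lock fully in. I then threaded the lance through both bushings and handed the job in at about 31.6 s, still holding it. No verdict is reported.

Last checks:

| Item | Reading |
|---|---|
| Knob | Gripped bar turned to within about 0.02 rad of the box axis; pointer lines up with the mark in the wrist picture |
| Lock | Tab measured 40 mm from the knob's axis, which is fully in |
| Lance tip | About 34 mm above the table from the arm's pose; consistent with the scene picture, where it shows just under the lower bushing |
| Lance position | Seen inside both bushings; the gripper is upright to within 0.005 rad and its axis is about 1 mm from the bushings' axis |
| Forces and motion | About 1 N at the wrist, grip set to 30 N, arm joints at rest |
| Bottle, jar, beaker | Unmoved in the scene picture |

- **Fallen rods:** The large grey, green and pink rods, which stood free at the start, had toppled by the time I looked at t = 14.9 s. The arm had not been near them. The green one leans on the stand's upper arm beside the bushing, clear of the lance and fingers, and I left it there.
- **Position disagreement:** The cameras differed by 2–5 mm on where the lance and bushing stood. I used rough averages, and the lance went in with no notable side force.

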